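# Set out the laundry shelf

### The job

Set out the white shelf for the laundry cabinet (its front is the side towards the robot): stand the clothespin tin midway between the detergent jug and the softener bottle, in line with them, and set the measuring cup upright in the middle of the tin's lid. Lay the lint brush flat on the shelf centred in front of the jug, its length along the shelf's front edge, and stand the spray nozzle upright on the shelf centred in front of the softener bottle. Leave the jug, the bottle and everything else where they are, and do not tip the ceramic cup.

Things in the scene. Friction and masses are not known exactly. Their poses are not given: they have to be found in the camera images.
- tin_center (a point): Closed round steel tin for clothespins, upright, with a flat lid: 67 mm across, 60 mm tall. The point is on its axis, 30 mm above its underside; z up. About 0.2 kg.
- cup_center (a point): White ceramic measuring cup, upright, open at the top: 48 mm across at the foot, 58 at the rim, 58 tall, wall 4 mm; a loop handle on its +y side reaches 50 mm from the axis, a small lip is on its -y side. The point is on the axis, 29 mm above the underside; z up. It can be gripped across the body along its x, clear of the handle. 0.16 kg.
- brush_center (a point): Grey plastic lint brush lying flat on its blue fabric pad: 150 mm long (x), 26 mm high. Head 42 mm wide from x = -20 to +75 mm, handle 20 mm wide from x = -75 to -20. The point is at mid-length, 13 mm above the underside; z up. It can be gripped across the head at x = +10 mm. It lies roughly along the mat's rows. 0.08 kg.
- nozzle_center (a point): Trigger spray nozzle (a spray bottle's head alone) upright on its round collar, 38 mm across, 26 tall; neck 24 mm across; white head 64 mm long (x), 24 wide (y), 44 to 72 mm above the underside; spout and trigger on its -x side reach 42 mm from the axis. The point is on the collar's axis, 36 mm above the underside; z up. Grip the head across y, 20 mm above the point. 0.09 kg.
- shelf: Fixed white melamine shelf board on the worktop: 270 mm deep (x), 320 wide (y), 18 thick; origin at the centre of its underside. Its -x edge is the front edge, facing the robot; x points to the back, y to the left. It lies left or right of the robot, slightly turned; the loose things stand on a dark rubber mat, 4 mm thick, on the other side, in two rows of two.
- jug: Closed blue plastic detergent jug with a white cap, upright on the shelf and square with it: 100 mm deep (x), 70 wide (y), 155 tall, 0.95 kg. Origin at the centre of its underside; -x is towards the shelf's front edge. It stands in the back half of the shelf, 60 mm behind its centre and 110 mm to one side. Loose; it stays where it is.
- softener: Closed round softener bottle in white plastic with a paper label and grey cap, upright on the shelf: 66 mm across, 150 tall, 0.6 kg. Origin at the centre of its underside; axes parallel to the shelf's. It stands in line with the jug, 220 mm from it (centres), on its left or its right. Loose; it stays where it is.
- stain_stick: Bystander: small upright yellow stain stick, 22 mm across, 55 mm tall, in the middle of the mat among the loose things. Origin at its underside. Loose; leave it.
- clothespin: Bystander: wooden clothespin lying on the mat, 72 mm long (x), 12 mm wide, 11 mm high. Origin at its underside. Loose; leave it.
- button_jar: Bystander: small closed glass jar with a steel lid, 56 mm across, 70 mm tall, standing beyond the shelf and the mat. Origin at its underside. Loose; leave it.
Not all that is in view belongs to the job. Leave any green or orange look-alike of the part that bears tin_center alone. What is shaped like the part that bears brush_center but turquoise is not meant.

How it is judged:
By the outcome, as a careful person would: the job done as asked, in the order asked, and still so for the second after the job is handed in, with the robot touching nothing.
It also fails if it takes over 125 s, if anything falls off the work surface, if the arm or the gripper's body presses on something with over 40 N, if the wrist force passes 120 N, or if a joint passes its speed limit or range.

### The arm

A 6-joint arm with a two-finger parallel gripper is mounted at the origin on the work surface. World frame = base frame: x ahead of the robot, y to its left, z up, the work surface at z = 0. Lengths are in m, angles in rad, forces in N, time in s.
With the tool pointing down it reaches from about 0.375 to 0.925 m from the base axis. Payload 5.7 kg.
Tool frame: the origin (TCP) lies midway between the tips of the shut fingers; the grasp point (between the pads) lies 19 mm behind it; z points along the fingers, y is the direction in which the jaws open and shut (so a half turn about z gives the same grasp; the last joint's range is limited). The gripper opens to 88 mm and grips with 3 to 60 N. Pads are 20 mm wide; open, the fingers measure 115 mm over their backs; the gripper's body (75 mm by 178 mm) begins 61 mm behind the grasp point.
Start: joints at [1.058, 0.359, 1.51, -0, 1.272, -0.115], TCP at [0.232, 0.553, 0.223] pointing down, gripper open.
Joint ranges: [-2.97, 2.97], [-1.01, 2.36], [0.21, 2.38], [-0.96, 4.11], [0.2, 2.71], [-2.98, 2.98]. Speed limits (rad/s): [2.39, 2.39, 3.14, 3.14, 3.14, 3.14].

### API

Orientations are given as [roll, pitch, yaw] about the fixed x, y, z axes, in that order (R = Rz(yaw) Ry(pitch) Rx(roll)).
In Python, from rig import arm, viewer, job_done gives the robot as it stands.
- The arm moves only by the tool carry_out, never from a script. Its argument "increments" is one flat list of numbers, 7 for each row, row after row: the shift along the tool's x, y, z in units of 60 mm (1.0 is 60 mm), then the turn, a rotation vector about the tool's x, y, z in units of 6 degrees (1.0 is 6 degrees), then the closure in counts, from 0 (fully open) to 255 (shut). A call has 1 to 12 rows; each row is the pose to reach, as a shift and turn from the pose measured when the call began, along the tool's axes at that moment; what a row does not reach only later rows make up. A row lasts 1/8 s, in which the tool goes at most 62.5 mm and 10.7 degrees, less where a joint would pass 70% of its speed; a pose out of reach is approached as far as the arm can. A call with a gripper value outside its range is refused whole. The fingers move at their own pace and stop on an object; "squeeze" is the grip in N (left out, the last holds). Time passes only in rows, so rows that repeat a pose let the fingers close. It gives the time, the measured TCP pose, the force and the opening at its end, in the units of the state.
- arm.state(): the state, without advancing time (a new reading comes with each control period).
- viewer.read_camera(name): name is "scene" or "top"; returns a dict with "color" (384x512x3 uint8, blue, green, red), "K" (3x3 intrinsics, pixels), "D" ([k1, k2, p1, p2, k3] as OpenCV has them; the pictures are not rectified), "extrinsics" (4x4, takes a point from world to camera coordinates). Camera axes: x right, y up, looking along -z (the intrinsics and any distortion apply to the point x, -y, -z); pixel columns grow to the right and rows downward; lengths in m; the calibration is good to about 2 mm. A picture is of the moment at which its call begins. There is no depth.
- job_done(): hands the job in, once; it reports no verdict.
Trained networks look in a picture, given as the dict that the camera call returned (one of the last four; its "shot" number tells which), for a name from the list of things; names that differ only in an ending like _2 or _b are one class to them, and where a whole thing is asked for, a point or a joint stands for the part that bears it (a point fixed in the world has none). Each returns a list of dicts, best first, with "confidence" (0 to 1); they miss things now and then, are a little off and sometimes report something else, mostly with a low value. They report only what shows in the picture. A call takes as long as a camera call. They do not tell look-alikes from the thing itself.
- viewer.look_for(picture, label): "position" ([x, y, z] in m, in world coordinates, good to about 4 mm: the middle of the surface that is visible of it).
- viewer.cut_out(picture, label): "region" (384x512 bool, what is visible of it).
The state is a dict: "time_s": time; "joint_pos": joint angles; "qvel": joint speeds; "tau": joint torques, N m; "position": TCP position; "tcp_rot": TCP orientation; "wrist_force": force on the tool from outside, world axes, zero at the start; "ft_torque": the same for the moment, N m; "width": finger opening in m.
Only numpy, scipy, OpenCV 4.12 (cv2) and the standard library are available. Lean on these libraries where they do the work, as an engineer would, in place of code of your own. Each camera call takes 0.05 s, during which the arm holds its last target.

## Working session

There is one attempt and no reset: what is moved stays moved. The work goes in short steps, Python scripts to look and compute and a tool call to move; the robot and the scene stay as the last step left them, time stands still between calls to the robot, and variables do not carry over. Pictures are saved under pics/ and viewed, and the job is handed in when it is done.

Besides the shell and the picture viewer there is one more tool, called as name(argument=value, ...) on one line, values as JSON. carry_out: Moves the arm, as the interface text tells. Its arguments: {"type":"object","properties":{"increments":{"type":"array","items":{"type":"number"}},"squeeze":{"type":"number"}},"required":["increments"]}

```bash
ls; mkdir -p pics
python3 - <<'E'
from rig import arm, viewer
import cv2, numpy as np
s=arm.state()
for k,v in s.items(): print(k,v)
for n in ("scene","top"):
    p=viewer.read_camera(n); cv2.imwrite(f"pics/{n}0.png",cv2.resize(p["color"],(800,600),interpolation=cv2.INTER_CUBIC))
    print(n,p["K"],p["D"],p["extrinsics"],p["shot"])
    np.savez(f"{n}0.npz",c=p["color"],K=p["K"],D=p["D"],E=p["extrinsics"])
E
```

```text
pics
time_s 0.0
joint_pos [ 1.05791686e+00  3.59495464e-01  1.51141287e+00 -8.07581012e-06
  1.27247765e+00 -1.15098336e-01]
qvel [ 0.00098235  0.0002763  -0.00081636 -0.00096366  0.00065345 -0.00075387]
tau [-1.56549460e-03 -5.15366077e+01 -2.70725763e+01  6.73139468e-02
  3.49454291e-02 -1.66195050e-04]
position [0.23210005 0.55255856 0.22182271]
tcp_rot [-3.13981030e+00 -1.98290259e-04  2.74381373e+00]
wrist_force [-0.14251136  0.01668214  0.37183236]
ft_torque [0.00594993 0.03437176 0.04595648]
width 0.08793498440029626
scene [[370.44828233   0.         255.39080447]
 [  0.         370.44828233 186.33065821]
 [  0.           0.           1.        ]] [0.00460705 0.         0.         0.         0.        ] [[-0.05759875  0.99830873 -0.00787847  0.01028531]
 [-0.55939137 -0.02573643  0.82850403  0.23487462]
 [ 0.82690004  0.05212795  0.55992767 -1.3782083 ]
 [ 0.          0.          0.          1.        ]] 1
top [[353.88347436   0.         258.23728136]
 [  0.         353.88347436 195.90570855]
 [  0.           0.           1.        ]] [-0.05283222  0.          0.          0.          0.        ] [[ 0.02460024 -0.99941041 -0.02395128  0.01486612]
 [ 0.98493805  0.02012838  0.171732   -0.54485874]
 [-0.17114865 -0.02781517  0.9848525  -0.9219568 ]
 [ 0.          0.          0.          1.        ]] 2
```

View pics/scene0.png

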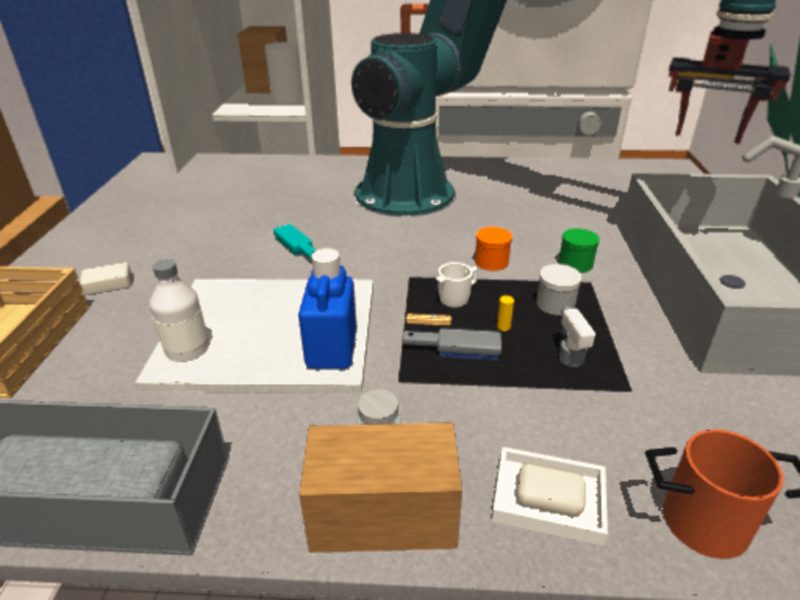

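View pics/top0.png

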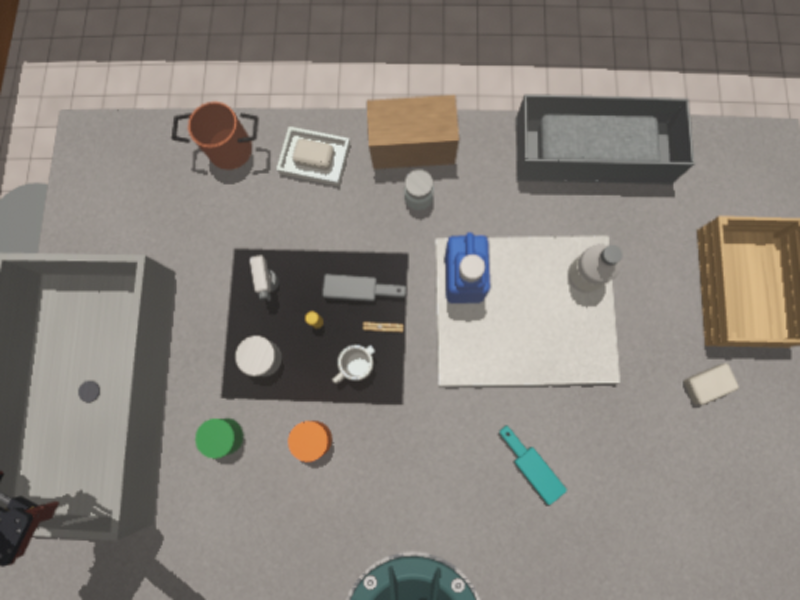

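The top view (800x600 display) shows the mat at (225-408, 250-403), with the nozzle (262,278), brush (365,289), tin (258,357), cup (356,363) and stain stick (314,320). The shelf is at (436-618, 236-385), with the jug on its left (468,270) and the softener on its right (597,268). I'll measure these next.

```bash
cat > h.py <<'E'
import numpy as np, cv2
F=np.diag([1,-1,-1.])
def proj(P,cam):
    P=np.atleast_2d(np.asarray(P,float)); E=np.asarray(cam["extrinsics"])
    pc=(P@E[:3,:3].T+E[:3,3])@F
    return cv2.projectPoints(pc.reshape(-1,1,3),np.zeros(3),np.zeros(3),np.asarray(cam["K"],float),np.asarray(cam["D"],float))[0].reshape(-1,2)
def unproj(uv,z,cam):
    uv=np.asarray(uv,float).reshape(-1,1,2); E=np.asarray(cam["extrinsics"])
    n=cv2.undistortPoints(uv,np.asarray(cam["K"],float),np.asarray(cam["D"],float)).reshape(-1,2)
    d=np.c_[n,np.ones(len(n))]@F@E[:3,:3]; o=-E[:3,:3].T@E[:3,3]
    return o+d*((z-o[2])/d[:,2])[:,None]
E
python3 - <<'E'
from rig import viewer
from h import *
import pickle
out={}
for n in ("scene","top"):
    p=viewer.read_camera(n); out[n]=p
    d={}
    for l in ["tin_center","cup_center","brush_center","nozzle_center","shelf","jug","softener","stain_stick","clothespin","button_jar"]:
        r=viewer.look_for(p,l); c=viewer.cut_out(p,l)
        print(n,l,[(np.round(q["position"],3).tolist(),round(q["confidence"],2)) for q in r],
          [(round(q["confidence"],2),int(q["region"].sum()),np.round(np.argwhere(q["region"]).mean(0)[::-1]*1.5625).tolist()) for q in c])
        d[l]=c
    out[n+"_m"]=d
pickle.dump(out,open("obs0.pkl","wb"))
E
```

```text
scene tin_center [([0.331, 0.343, 0.042], 0.73), ([0.335, 0.181, 0.045], 0.66), ([0.47, 0.276, 0.054], 0.6)] [(0.96, 587, [492.0, 249.0]), (0.67, 707, [557.0, 288.0]), (0.65, 582, [578.0, 249.0])]
scene cup_center [([0.462, 0.107, 0.041], 0.68)] [(0.77, 611, [456.0, 283.0])]
scene brush_center [([0.584, 0.114, 0.022], 0.81), ([0.463, 0.108, 0.042], 0.69), ([0.276, -0.2, 0.021], 0.64)] [(0.89, 927, [459.0, 342.0]), (0.71, 347, [293.0, 240.0]), (0.5, 1657, [177.0, 315.0])]
scene nozzle_center [([0.604, 0.276, 0.061], 0.65)] [(0.61, 637, [574.0, 337.0])]
scene shelf [([0.609, -0.202, 0.018], 0.58)] [(0.88, 6598, [257.0, 343.0])]
scene jug [([0.65, -0.069, 0.113], 0.8)] [(0.9, 2316, [328.0, 314.0]), (0.25, 983, [457.0, 342.0])]
scene softener [([0.638, -0.282, 0.092], 0.92)] [(0.88, 1647, [178.0, 315.0])]
scene stain_stick [([0.528, 0.185, 0.038], 0.56)] [(0.47, 177, [504.0, 314.0])]
scene clothespin [([0.516, 0.066, 0.01], 0.61)] [(0.65, 167, [428.0, 319.0])]
scene button_jar [] [(0.77, 525, [377.0, 408.0])]
top tin_center [([0.307, 0.182, 0.06], 0.95), ([0.31, 0.338, 0.06], 0.62), ([0.
[... 191 characters left out ...]

top brush_center [([0.581, 0.109, 0.033], 0.77), ([0.272, -0.202, 0.028], 0.58)] [(0.61, 601, [358.0, 287.0])]
top nozzle_center [([0.588, 0.273, 0.074], 0.72)] [(0.82, 305, [262.0, 276.0])]
top shelf [([0.522, -0.197, 0.018], 0.79)] [(0.64, 9041, [528.0, 319.0]), (0.47, 364, [263.0, 278.0])]
top jug [([0.59, -0.078, 0.124], 0.88), ([0.52, -0.197, 0.019], 0.21)] [(0.77, 1227, [467.0, 268.0])]
top softener [([0.599, -0.287, 0.116], 0.86)] [(0.65, 782, [595.0, 267.0])]
top stain_stick [([0.514, 0.182, 0.056], 0.56)] [(0.44, 72, [314.0, 319.0])]
top clothespin [([0.512, 0.064, 0.01], 0.47)] [(0.62, 110, [382.0, 326.0])]
top button_jar [([0.75, 0.005, 0.071], 0.78)] [(0.9, 413, [418.0, 191.0])]
```

```bash
cat > fit.py <<'E'
from h import *
from scipy.optimize import minimize
def cyl(r0,r1,z0,z1,cx=0,cy=0,n=32):
    t=np.linspace(0,2*np.pi,n,endpoint=False);c=np.c_[np.cos(t),np.sin(t)]
    return np.r_[np.c_[c*r0+[cx,cy],np.full(n,z0)],np.c_[c*r1+[cx,cy],np.full(n,z1)]]
def box(x0,x1,y0,y1,z0,z1):
    return np.array([[x,y,z] for x in(x0,x1) for y in(y0,y1) for z in(z0,z1)],float)
M={"tin":[cyl(.0335,.0335,0,.06)],
"cup":[cyl(.024,.029,0,.058),box(-.004,.004,.02,.050,.012,.048)],
"brush":[box(-.02,.075,-.021,.021,0,.026),box(-.075,-.02,-.01,.01,.006,.026)],
"nozzle":[cyl(.019,.019,0,.026),cyl(.012,.012,.026,.046),box(-.03,.034,-.012,.012,.044,.072)],
"softener":[cyl(.033,.033,0,.095),cyl(.033,.013,.095,.125),cyl(.013,.013,.12,.15)],
"jug":[box(-.05,.05,-.035,.035,0,.11)],
"shelf":[box(-.135,.135,-.16,.16,0,.018)],
"stick":[cyl(.011,.011,0,.055)],"pin":[box(-.036,.036,-.006,.006,0,.011)]}
S=4
def render(parts,pose,z,cam,off=(0,0)):
    x,y,a=pose;R=np.array([[np.cos(a),-np.sin(a),0],[np.sin(a),np.cos(a),0],[0,0,1]])
    im=np.zeros((384*S,512*S),np.uint8)
    for p in parts:
        uv=proj(p@R.T+[x,y,z],cam)+off
        h=cv2.convexHull(((uv+.5)*S*16).astype(np.int32))
        cv2.fillConvexPoly(im,h,1,shift=4)
    return cv2.resize(im.astype(np.float32),(512,384),interpolation=cv2.INTER_AREA)
def fit(parts,z,obs,p0,yaw=True,ign=None):
    def cost(q):
        pose=(q[0],q[1],q[2]/5 if yaw else p0[2]);c=0
        for i,(cam,m) in enumerate(obs):
            r=render(parts,pose,z,cam); w=np.ones_like(r) if ign is None else 1-ign[i]
            c+=1-(np.minimum(r,m)*w).sum()/(np.maximum(r,m)*w).sum()
        return c
    q0=np.array([p0[0],p0[1],p0[2]*5]);
    sim=np.vstack([q0]+[q0+d for d in np.diag([.008,.008,.5 if yaw else 1e-9])])
    r=minimize(cost,q0,method="Nelder-Mead",options=dict(initial_simplex=sim,xatol=1e-4,fatol=1e-4,maxiter=250))
    q=r.x;return np.array([q[0],q[1],q[2]/5 if yaw else p0[2]]),r.fun
E
cat > run0.py <<'E'
from fit import *
import pickle
o=pickle.load(open("obs0.pkl","rb"))
def sel(n,l,uv):
    c=o[n+"_m"][l];return min(c,key=lambda q:np.hypot(*(np.argwhere(q["region"]).mean(0)[::-1]*1.5625-uv)))["region"].astype(np.float32)
T={"tin":("tin_center",(557,288),(257,356),.004,(.455,.277,0),0),
"cup":("cup_center",(456,283),(355,362),.004,(.45,.108,.5),1),
"brush":("brush_center",(459,342),(358,287),.004,(.58,.105,np.pi/2),1),
"nozzle":("nozzle_center",(574,337),(262,276),.004,(.60,.272,0),1),
"softener":("softener",(178,315),(595,267),.018,(.61,-.285,0),0),
"jug":("jug",(328,314),(467,268),.018,(.61,-.07,0),1),
"stick":("stain_stick",(504,314),(314,319),.004,(.52,.183,0),0),
"pin":("clothespin",(428,319),(382,326),.004,(.514,.064,1.6),1)}
res={}
for k,(l,a,b,z,p0,yw) in T.items():
    obs=[(o["scene"],sel("scene",l,a)),(o["top"],sel("top",l,b))]
    starts=[p0] if k!="cup" and k!="nozzle" else [(p0[0],p0[1],t) for t in np.arange(0,6.28,.8)]
    if k=="brush": starts=[(p0[0],p0[1],p0[2]),(p0[0],p0[1],-p0[2])]
    best=min((fit(M[k],z,obs,s,yw) for s in starts),key=lambda r:r[1])
    each=[fit(M[k],z,[ob],best[0],yw) for ob in obs]
    print(k,np.round(best[0],4),round(best[1],3),"each",[(np.round(e[0],4).tolist(),round(e[1],3)) for e in each])
    res[k]=best[0]
ms=[sel("scene","shelf",(257,343)),sel("top","shelf",(528,319))]
ign=[cv2.dilate(np.maximum(sel(n,"jug",a),sel(n,"softener",b)),np.ones((5,5))) for n,a,b in(("scene",(328,314),(178,315)),("top",(467,268),(595,267)))]
obs=[(o["scene"],ms[0]),(o["top"],ms[1])]
r=fit(M["shelf"],0,obs,(.56,-.2,0),True,ign);print("shelf",np.round(r[0],4),r[1])
for i in(0,1):
    e=fit(M["shelf"],0,[obs[i]],r[0],True,[ign[i]]);print(np.round(e[0],4),e[1])
res["shelf"]=r[0]
x,y,a=r[0]
for s in(1,-1): print("pred",x+.06*np.cos(a)-s*.11*np.sin(a),y+.06*np.sin(a)+s*.11*np.cos(a))
pickle.dump(res,open("res0.pkl","wb"))
zz={k:T[k][3] for k in T};zz["shelf"]=0
for n in("scene","top"):
    im=cv2.resize(o[n]["color"],None,fx=4,fy=4,interpolation=cv2.INTER_CUBIC)
    for k in res:
        r=render(M[k],res[k],zz[k],o[n]);r=(cv2.resize(r,None,fx=4,fy=4)>.5).astype(np.uint8)
        c,_=cv2.findContours(r,cv2.RETR_EXTERNAL,cv2.CHAIN_APPROX_NONE);cv2.drawContours(im,c,-1,(0,255,255),1)
    im=im[620:1040,350:1700] if n=="scene" else im[560:1080,500:1650]
    f=800/im.shape[1];cv2.imwrite(f"pics/fit_{n}.png",cv2.resize(im,None,fx=f,fy=f,interpolation=cv2.INTER_AREA))
E
python3 run0.py
```

```text
tin [0.4523 0.2821 0.    ] 0.183 each [([0.4499, 0.2822, 0.0], np.float64(0.124)), ([0.4527, 0.2827, 0.0], np.float64(0.046))]
cup [0.4448 0.1064 0.6939] 0.206 each [([0.4451, 0.1099, 0.8008], np.float64(0.089)), ([0.4448, 0.1054, 0.6916], np.float64(0.087))]
brush [0.581  0.1018 1.5399] 0.344 each [([0.5779, 0.1016, 1.519], np.float64(0.149)), ([0.582, 0.1, 1.5136], np.float64(0.177))]
nozzle [0.5936 0.281  3.4086] 0.238 each [([0.5935, 0.2817, 3.3411], np.float64(0.087)), ([0.5937, 0.2808, 3.4483], np.float64(0.131))]
softener [ 0.6122 -0.2979  0.    ] 0.171 each [([0.612, -0.2971, 0.0], np.float64(0.055)), ([0.6151, -0.3003, 0.0], np.float64(0.067))]
jug [ 0.6036 -0.0779  0.0462] 0.286 each [([0.597, -0.0781, 0.0727], np.float64(0.148)), ([0.6066, -0.0788, -0.0204], np.float64(0.088))]
stick [0.5214 0.1873 0.    ] 0.338 each [([0.5214, 0.1873, 0.0], np.float64(0.146)), ([0.5214, 0.1873, 0.0], np.float64(0.192))]
pin [0.5138 0.0662 1.5356] 0.361 each [([0.5115, 0.066, 1.5667], np.float64(0.141)), ([0.5141, 0.0648, 1.5362], np.float64(0.155))]
shelf [ 0.5497 -0.1906  0.0369] 0.05598539113998413
[ 0.5489 -0.1896  0.037 ] 0.023115038871765137
[ 0.551  -0.1928  0.0269] 0.021229267120361328
pred 0.6056074252768089 -0.07846038559920782
pred 0.6137235908957077 -0.2983106252070977
```

View pics/fit_scene.png

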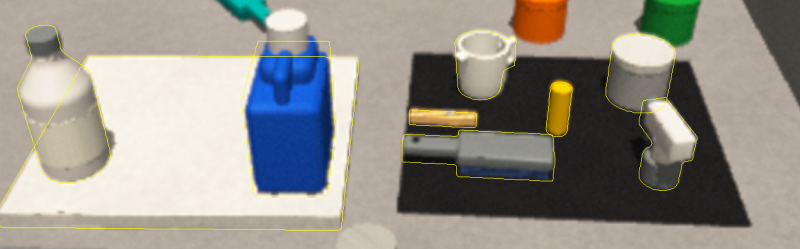

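View pics/fit_top.png

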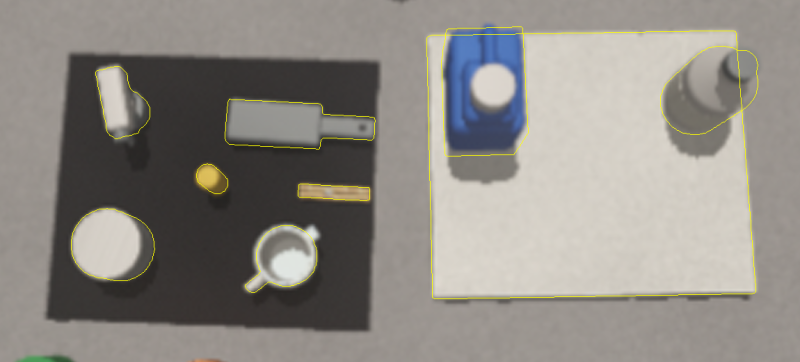

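The model outlines sit on every object in both views, and the shelf fit predicts the jug and softener positions to within about 2 mm. I'll zoom in on the nozzle and cup, then write the increment planner.

```bash
cat > plan.py <<'E'
import numpy as np
from scipy.spatial.transform import Rotation as Ro
def inc(wps,st=None):
    """wps: list of (x,y,z,yaw) TCP world, tool down -> increments rows from current pose"""
    if st is None:
        from rig import arm; st=arm.state()
    p=np.array(st["position"]);R=Ro.from_euler("xyz",st["tcp_rot"])
    print("at",np.round(p,4),np.round(st["tcp_rot"],4),"w",round(st["width"],4),"F",np.round(st["wrist_force"],2),"t",round(st["time_s"],2))
    for w in wps:
        d=R.inv().apply(np.array(w[:3])-p)/.06
        T=Ro.from_euler("xyz",[np.pi,0,w[3]])
        rv=np.degrees((R.inv()*T).as_rotvec())/6
        print(np.round(w,3),"->",np.round(d,2).tolist(),np.round(rv,2).tolist(),"rows>=",int(np.ceil(max(np.linalg.norm(d)*60/62.5,np.linalg.norm(rv)*6/10.7))))
E
python3 - <<'E'
from plan import *
import pickle,cv2
o=pickle.load(open("obs0.pkl","rb"))
a=o["scene"]["color"][185:245,335:400];b=o["top"]["color"][155:205,145:195]
c=o["top"]["color"][215:255,205:250]
f=lambda i:cv2.resize(i,(260,260),interpolation=cv2.INTER_CUBIC)
cv2.imwrite("pics/z.png",np.hstack([f(a),f(b),f(c)]))
inc([(.34,.42,.25,1.606+np.pi),(.452,.282,.15,1.606+np.pi),(.452,.282,.15,1.606)])
E
```

```text
at [0.2324 0.5531 0.2226] [-3.1415 -0.      2.7438] w 0.0876 F [ 0.1  -0.82  0.38] t 2.2
[0.34  0.42  0.25  4.748] -> [-2.51, -1.35, -0.46] [-0.0, -0.0, -19.13] rows>= 11
[0.452 0.282 0.15  4.748] -> [-5.12, -2.75, 1.21] [-0.0, -0.0, -19.13] rows>= 11
[0.452 0.282 0.15  1.606] -> [-5.12, -2.75, 1.21] [-0.0, 0.0, 10.87] rows>= 7
```

View pics/z.png

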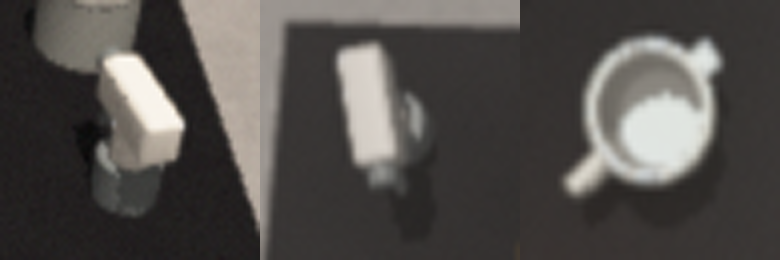

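The nozzle's grey spout points towards the robot (-x), so its yaw is about 0.27. The cup's handle is at the lower left (+y, -x), so its yaw is about 0.69. I'll move above the tin.

carry_out(increments=[0,0,-0.5,0,0,0,0,-2.51,-1.35,-0.4,0,0,5,0,-2.51,-1.35,-0.4,0,0,5,0,-2.51,-1.35,-0.4,0,0,5,0,-5.12,-2.75,1.2,0,0,10.87,0,-5.12,-2.75,1.2,0,0,10.87,0,-5.12,-2.75,1.2,0,0,10.87,0,-5.12,-2.75,1.2,0,0,10.87,0,-5.12,-2.75,1.2,0,0,10.87,0,-5.12,-2.75,1.2,0,0,10.87,0], squeeze=20)

```text
time_s: 3.45
position: [0.4515, 0.2833, 0.1515]
tcp_rot: [3.141, -0.001, 1.608]
wrist_force: [0.4, -0.1, 0.2]
width: 0.0881
```

Run:
```python
from plan import *
inc([(.452,.282,.15,1.606),(.452,.282,.018,1.606)])
from rig import viewer
import cv2
a=viewer.read_camera("top")["color"][150:290,120:260];b=viewer.read_camera("scene")["color"][100:260,250:420]
f=lambda i:cv2.resize(i,(390,390),interpolation=cv2.INTER_CUBIC)
cv2.imwrite("pics/a1.png",np.hstack([f(a),f(b)]))
```

```text
at [0.4515 0.2833 0.1515] [ 3.1407e+00 -9.0000e-04  1.6080e+00] w 0.0881 F [ 0.43 -0.14  0.22] t 3.45
[0.452 0.282 0.15  1.606] -> [-0.02, 0.01, 0.03] [0.01, -0.01, 0.02] rows>= 1
[0.452 0.282 0.018 1.606] -> [-0.02, 0.01, 2.23] [0.01, -0.01, 0.02] rows>= 3
```

View pics/a1.png

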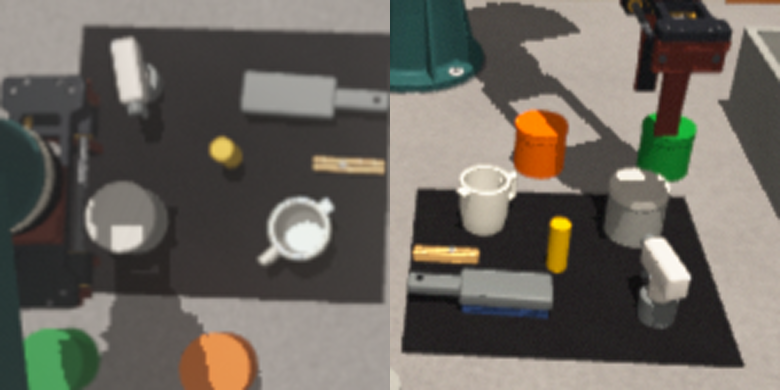

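Run:
```python
from h import *
from rig import viewer,arm
import cv2
for n in("scene","top"):
    p=viewer.read_camera(n); im=p["color"].copy()
    for q in [(.4515+.044,.285,.151),(.4515-.044,.281,.151),(.4515,.283,.151)]:
        u=proj(q,p)[0]; print(n,u.round(1)); cv2.circle(im,tuple(u.round().astype(int).tolist()),1,(255,0,255),-1)
    cr=im[80:260,250:430] if n=="scene" else im[130:290,100:260]
    cv2.imwrite(f"pics/b_{n}.png",cv2.resize(cr,(390,390),interpolation=cv2.INTER_NEAREST))
cv2.imwrite("pics/b.png",np.hstack([cv2.imread(f"pics/b_{n}.png") for n in("scene","top")]))
```

```text
scene [368.4 154.1]
scene [360.1 137.2]
scene [364.1 145.4]
top [151.9 206.1]
top [150.9 242.2]
top [151.4 224. ]
```

View pics/b.png

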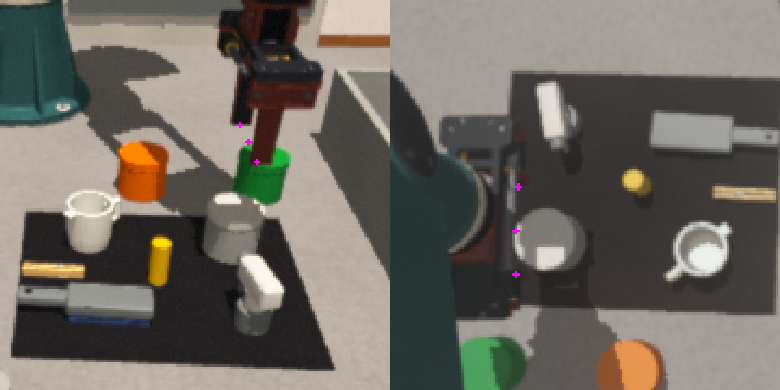

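carry_out(increments=[-0.02,0.01,0.7,0,0,0,0,-0.02,0.01,1.25,0,0,0,0,-0.02,0.01,1.25,0,0,0,0])

```text
time_s: 4.03
position: [0.45, 0.2817, 0.0748]
tcp_rot: [-3.138, 0.001, 1.609]
wrist_force: [0.4, -0.2, 0.6]
width: 0.0881
```

```bash
cat > look.py <<'E'
from h import *
from rig import viewer,arm
import cv2,sys
def look(name,sc,tp,pts=()):
    # sc,tp: (x0,y0,size) crops
    out=[]
    for n,(x,y,s) in(("scene",sc),("top",tp)):
        p=viewer.read_camera(n); im=cv2.resize(p["color"][y:y+s,x:x+s],(399,399),interpolation=cv2.INTER_CUBIC)
        for q in pts:
            u=(proj(q,p)[0]+.5-[x,y])*399/s
            cv2.circle(im,tuple(u.round().astype(int).tolist()),2,(255,0,255),-1)
        out.append(im)
    cv2.imwrite(f"pics/{name}.png",np.hstack(out))
E
python3 - <<'E'
from plan import *; from look import look
inc([(.452,.282,.018,1.606)])
look("c1",(310,110,100),(130,190,90),[(.452,.282,.064),(.452+.044,.284,.074),(.452-.044,.28,.074)])
E
```

```text
at [0.45   0.2817 0.0748] [-3.1384e+00  1.2000e-03  1.6091e+00] w 0.0881 F [ 0.41 -0.17  0.58] t 4.03
[0.452 0.282 0.018 1.606] -> [0.0, 0.04, 0.95] [-0.03, 0.01, 0.03] rows>= 1
```

View pics/c1.png

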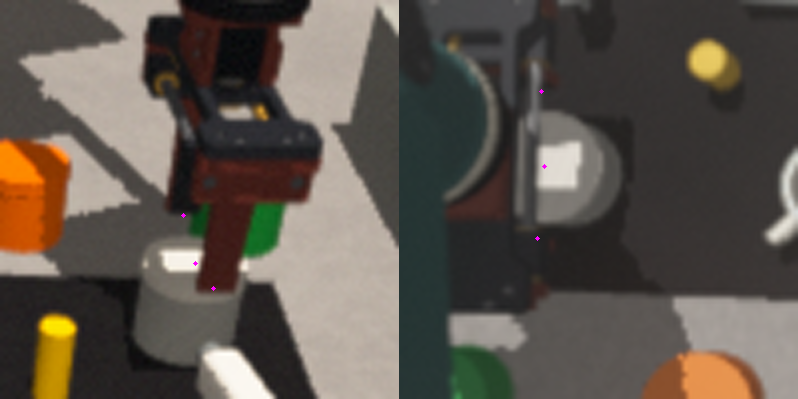

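carry_out(increments=[0,0.04,0.5,0,0,0,0,0,0.04,0.95,0,0,0,0,0,0.04,0.95,0,0,0,0,0,0.04,0.95,0,0,0,255,0,0.04,0.95,0,0,0,255,0,0.04,0.95,0,0,0,255,0,0.04,0.95,0,0,0,255,0,0.04,0.95,0,0,0,255,0,0.04,0.95,0,0,0,255], squeeze=20)

```text
time_s: 5.25
position: [0.4553, 0.2831, 0.0213]
tcp_rot: [3.139, -0.001, 1.609]
wrist_force: [-1.9, -0.7, 7.1]
width: 0.0669
```

Run:
```python
from plan import *; from look import look
inc([(.452,.282,.25,1.606)])
look("c2",(310,110,100),(130,190,90),[(.452,.282,.064)])
```

```text
at [0.4553 0.2831 0.0213] [ 3.1387e+00 -1.5000e-03  1.6087e+00] w 0.0669 F [-1.9  -0.68  7.14] t 5.25
[0.452 0.282 0.25  1.606] -> [-0.01, -0.04, -3.81] [0.03, -0.01, 0.03] rows>= 4
```

View pics/c2.png

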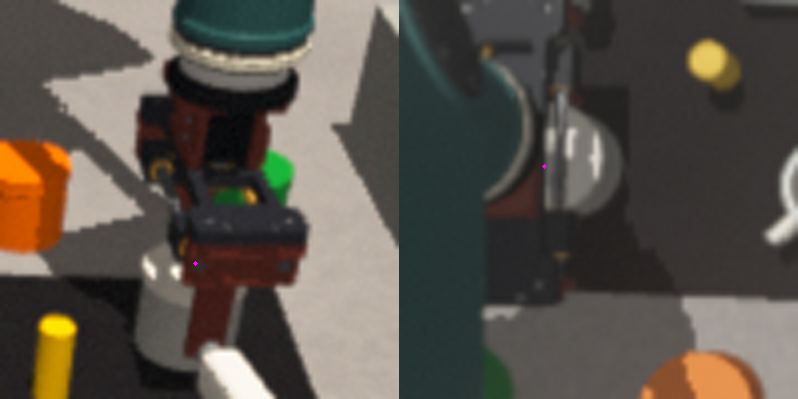

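carry_out(increments=[0,0,-0.5,0,0,0,255,0,0,-1.2,0,0,0,255,0,0,-2,0,0,0,255,0,0,-2.8,0,0,0,255,0,0,-3.6,0,0,0,255,0,0,-3.6,0,0,0,255,0,0,-3.6,0,0,0,255])

```text
time_s: 6.22
position: [0.4541, 0.2824, 0.2368]
tcp_rot: [3.139, -0.001, 1.609]
wrist_force: [-0.9, 0.9, -1.4]
width: 0.0667
```

Run:
```python
from plan import *; from look import look
inc([(.5,.14,.24,1.606),(.555,-.03,.24,1.606),(.609,-.188,.24,1.606)])
look("c3",(310,60,130),(60,160,130))
```

```text
at [0.4541 0.2824 0.2368] [ 3.1393e+00 -1.1000e-03  1.6087e+00] w 0.0667 F [-0.88  0.87 -1.42] t 6.22
[0.5   0.14  0.24  1.606] -> [-2.4, 0.67, -0.05] [0.02, -0.01, 0.03] rows>= 3
[ 0.555 -0.03   0.24   1.606] -> [-5.27, 1.48, -0.06] [0.02, -0.01, 0.03] rows>= 6
[ 0.609 -0.188  0.24   1.606] -> [-7.93, 2.28, -0.06] [0.02, -0.01, 0.03] rows>= 8
```

View pics/c3.png

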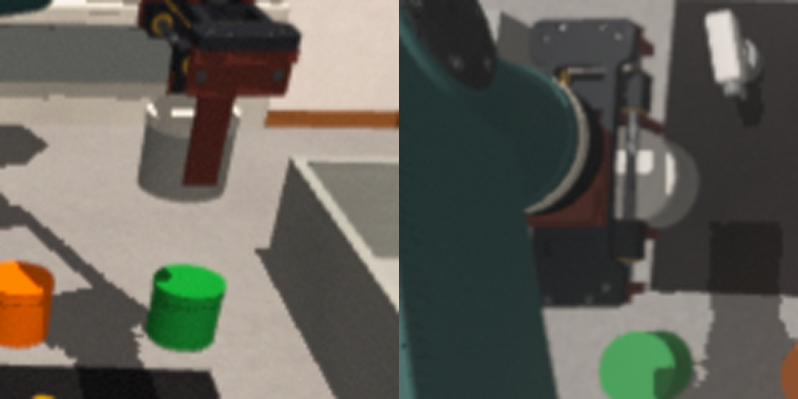

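```bash
cat > held.py <<'E'
from fit import *
from rig import viewer,arm
def held(label,parts,z,p0,yaw=False,views=("scene","top"),thr=70):
    st=arm.state();
    for n in views:
        p=viewer.read_camera(n);c=viewer.cut_out(p,label)
        for q in c:
            m=q["region"].astype(np.uint8); ctr=np.argwhere(m).mean(0)[::-1]
            u=proj((p0[0],p0[1],z+.03),p)[0]
            if np.hypot(*(ctr-u))<thr*.4:
                cc=np.argwhere(m)[:,::-1].astype(np.int32);h=cv2.fillConvexPoly(np.zeros_like(m),cv2.convexHull(cc),1).astype(np.float32)
                r=fit(parts,z,[(p,h)],p0,yaw)
                ov=p["color"].copy();ov[...,2]=np.maximum(ov[...,2],(m*255))
                print(n,label,round(q["confidence"],2),np.round(r[0],4),round(r[1],3),"vs",p0)
E
python3 - <<'E'
from held import *
s=arm.state();x,y,z=s["position"];print(x,y,z)
held("tin_center",M["tin"],z-.0173,(x,y,0))
E
```

```text
0.4534579191215291 0.28216076938981033 0.23565493400795096
scene tin_center 0.6 [0.4546 0.2808 0.    ] 0.053 vs (np.float64(0.4534579191215291), np.float64(0.28216076938981033), 0)
top tin_center 0.6 [0.4561 0.2555 0.    ] 0.451 vs (np.float64(0.4534579191215291), np.float64(0.28216076938981033), 0)
```

carry_out(increments=[-0.6,0.17,-0.1,0,0,0,255,-1.4,0.4,-0.1,0,0,0,255,-2.3,0.66,-0.1,0,0,0,255,-3.2,0.92,-0.1,0,0,0,255,-4.1,1.18,-0.1,0,0,0,255,-5,1.44,-0.1,0,0,0,255,-5.9,1.7,-0.1,0,0,0,255,-6.8,1.95,-0.1,0,0,0,255,-7.5,2.16,-0.1,0,0,0,255,-7.93,2.28,-0.1,0,0,0,255,-7.93,2.28,-0.1,0,0,0,255,-7.93,2.28,-0.1,0,0,0,255])

```text
time_s: 8.02
position: [0.6082, -0.1865, 0.2415]
tcp_rot: [-3.141, -0.002, 1.609]
wrist_force: [-0.0, -0.1, -2.2]
width: 0.0662
```

Run:
```python
from plan import *; from look import look
inc([(.609,-.188,.15,1.606),(.609,-.188,.04,1.606)])
look("d1",(60,80,180),(270,110,180))
from held import *
s=arm.state();x,y,z=s["position"]
held("tin_center",M["tin"],z-.0173,(x,y,0))
```

```text
at [ 0.6082 -0.1865  0.2415] [-3.1411e+00 -1.9000e-03  1.6092e+00] w 0.0662 F [-0.01 -0.08 -2.19] t 8.03
[ 0.609 -0.188  0.15   1.606] -> [-0.03, 0.01, 1.53] [-0.0, -0.02, 0.03] rows>= 2
[ 0.609 -0.188  0.04   1.606] -> [-0.03, 0.01, 3.36] [-0.0, -0.02, 0.03] rows>= 4
scene tin_center 0.9 [ 0.6097 -0.1859  0.    ] 0.065 vs (np.float64(0.6083197463898484), np.float64(-0.18619382511216817), 0)
```

View pics/d1.png

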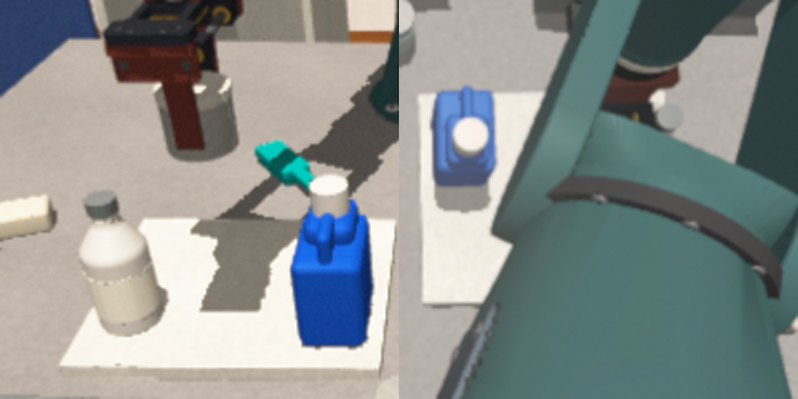

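The tin hangs over the gap between the softener (left, 115,290) and the jug (right, 330,290). I'll lower it.

carry_out(increments=[-0.03,0.01,0.6,0,0,0,255,-0.03,0.01,1.3,0,0,0,255,-0.03,0.01,1.9,0,0,0,255,-0.03,0.01,2.5,0,0,0,255,-0.03,0.01,3,0,0,0,255,-0.03,0.01,3.2,0,0,0,255,-0.03,0.01,3.2,0,0,0,255])

```text
time_s: 9.2
position: [0.6093, -0.1883, 0.0499]
tcp_rot: [-3.142, -0.001, 1.61]
wrist_force: [0.4, 0.3, -1.3]
width: 0.0666
```

Run:
```python
from plan import *; from look import look
inc([(.609,-.188,.036,1.606),(.609,-.188,.24,1.606)])
from held import *
s=arm.state();x,y,z=s["position"]
held("tin_center",M["tin"],z-.0173,(x,y,0),views=("scene",))
look("d2",(60,80,180),(270,110,180),[(x,y,z-.0173),(.609,-.188,.018)])
```

```text
at [ 0.6093 -0.1883  0.0499] [-3.1416e+00 -1.0000e-03  1.6101e+00] w 0.0666 F [ 0.35  0.28 -1.34] t 9.2
[ 0.609 -0.188  0.036  1.606] -> [0.0, -0.01, 0.23] [-0.0, -0.01, 0.04] rows>= 1
[ 0.609 -0.188  0.24   1.606] -> [0.01, -0.01, -3.17] [-0.0, -0.01, 0.04] rows>= 4
scene tin_center 0.71 [ 0.6095 -0.1874  0.    ] 0.276 vs (np.float64(0.6093329046874248), np.float64(-0.1882730577262806), 0)
```

View pics/d2.png

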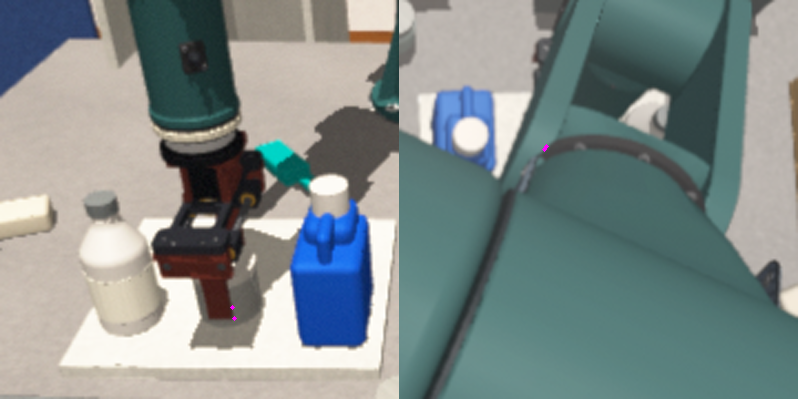

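carry_out(increments=[0,0,0.12,0,0,0,255,0,0,0.2,0,0,0,255,0,0,0.24,0,0,0,255,0,0,0.24,0,0,0,255])

```text
time_s: 9.9
position: [0.6104, -0.1889, 0.0369]
tcp_rot: [3.139, 0.0, 1.61]
wrist_force: [-0.1, -0.7, -0.2]
width: 0.0663
```

carry_out(increments=[0,0,0.02,0,0,0,255,0,0,0.02,0,0,0,40,0,0,0.02,0,0,0,0,0,0,0.02,0,0,0,0,0,0,0.02,0,0,0,0,0,0,-0.5,0,0,0,0,0,0,-1.2,0,0,0,0,0,0,-2.2,0,0,0,0,0,0,-3.2,0,0,0,0,0,0,-3.6,0,0,0,0,0,0,-3.6,0,0,0,0])

```text
time_s: 11.28
position: [0.6112, -0.1894, 0.2554]
tcp_rot: [3.134, 0.002, 1.61]
wrist_force: [-0.6, -0.5, -0.9]
width: 0.0879
```

Run:
```python
from plan import *; from look import look
Y=.69+np.pi/2
inc([(.48,0,.24,Y),(.445,.106,.2,Y),(.445,.106,.2,Y-np.pi)])
from held import *
held("tin_center",M["tin"],.018,(.609,-.188,0))
look("d3",(60,80,180),(270,110,180),[(.609,-.188,.078)])
```

```text
at [ 0.6112 -0.1894  0.2554] [3.1344e+00 2.4000e-03 1.6098e+00] w 0.0879 F [-0.59 -0.55 -0.87] t 11.28
[0.48  0.    0.24  2.261] -> [3.24, -2.06, 0.23] [0.06, 0.04, -6.22] rows>= 4
[0.445 0.106 0.2   2.261] -> [5.03, -2.58, 0.89] [0.06, 0.04, -6.22] rows>= 6
[ 0.445  0.106  0.2   -0.881] -> [5.03, -2.58, 0.89] [0.06, -0.08, 23.78] rows>= 14
scene tin_center 0.64 [ 0.6105 -0.1888  0.    ] 0.043 vs (0.609, -0.188, 0)
```

View pics/d3.png

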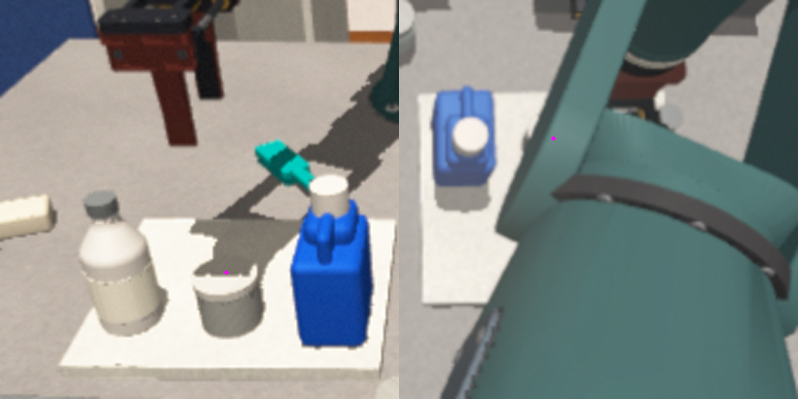

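carry_out(increments=[1.6,-1.03,0.2,0,0,-1,0,3.24,-2.06,0.23,0,0,-3,0,3.24,-2.06,0.23,0,0,-5,0,5.03,-2.58,0.9,0,0,-6.22,0,5.03,-2.58,0.9,0,0,-6.22,0,5.03,-2.58,0.9,0,0,-6.22,0,5.03,-2.58,0.9,0,0,-6.22,0,5.03,-2.58,0.9,0,0,-6.22,0,5.03,-2.58,0.9,0,0,-6.22,0,5.03,-2.58,0.9,0,0,-6.22,0])

```text
time_s: 12.82
position: [0.4431, 0.1063, 0.1975]
tcp_rot: [3.141, -0.001, 2.26]
wrist_force: [0.1, -0.0, 1.6]
width: 0.088
```

Run:
```python
from plan import *; from look import look
Y=.69+np.pi/2
inc([(.445,.106,.08,Y),(.445,.106,.017,Y)])
from held import *
held("cup_center",M["cup"],.004,(.445,.106,.69),yaw=True)
held("tin_center",M["tin"],.018,(.6105,-.188,0))
look("e1",(220,100,160),(170,170,130),[(.445,.106,.062)])
```

```text
at [0.4431 0.1063 0.1975] [ 3.1409e+00 -9.0000e-04  2.2596e+00] w 0.088 F [ 0.12 -0.04  1.56] t 12.82
[0.445 0.106 0.08  2.261] -> [-0.02, 0.02, 1.96] [0.01, -0.01, -0.01] rows>= 2
[0.445 0.106 0.017 2.261] -> [-0.03, 0.02, 3.01] [0.01, -0.01, -0.01] rows>= 3
scene tin_center 0.62 [ 0.61   -0.1892  0.    ] 0.044 vs (0.6105, -0.188, 0)
top tin_center 0.63 [ 0.6133 -0.1907  0.    ] 0.129 vs (0.6105, -0.188, 0)
```

View pics/e1.png

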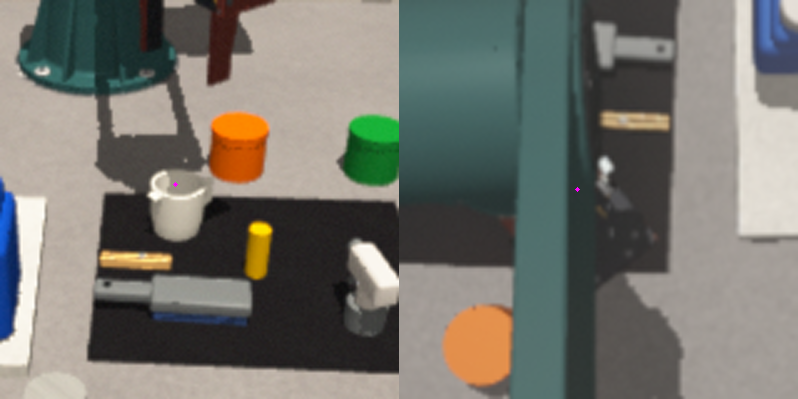

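carry_out(increments=[-0.02,0.03,0.9,0,0,0,0,-0.02,0.03,1.7,0,0,0,0,-0.02,0.03,1.9,0,0,0,0,-0.02,0.03,1.9,0,0,0,0])

```text
time_s: 13.82
position: [0.4443, 0.1075, 0.0833]
tcp_rot: [-3.141, -0.002, 2.261]
wrist_force: [-0.1, -0.8, 1.0]
width: 0.0881
```

Run:
```python
from plan import *; from look import look
Y=.69+np.pi/2
inc([(.445,.107,.017,Y)])
from rig import arm
x,y,z=arm.state()["position"];a=.69;c,s=np.cos(a)*.044,np.sin(a)*.044
look("e2",(240,110,100),(190,190,90),[(.445,.107,.062),(x+c,y+s,z),(x-c,y-s,z)])
```

```text
at [0.4443 0.1075 0.0833] [-3.1409e+00 -2.0000e-03  2.2614e+00] w 0.0881 F [-0.11 -0.78  0.96] t 13.82
[0.445 0.107 0.017 2.261] -> [-0.02, 0.0, 1.11] [-0.01, -0.02, 0.01] rows>= 2
```

View pics/e2.png

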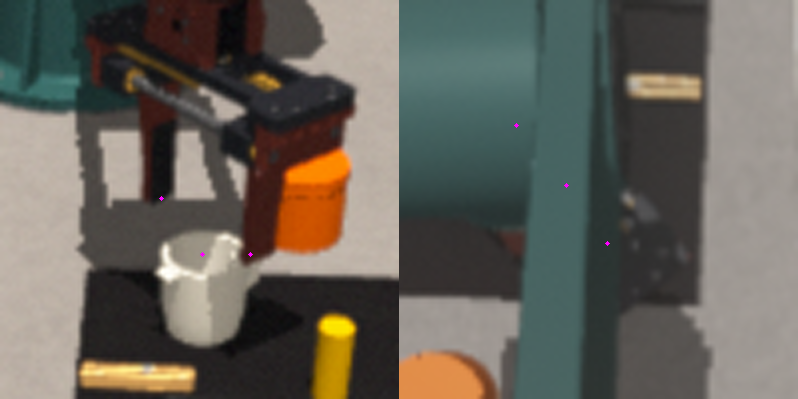

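carry_out(increments=[-0.02,0,0.5,0,0,0,0,-0.02,0,1.0,0,0,0,0,-0.02,0,1.13,0,0,0,0,-0.02,0,1.13,0,0,0,0,-0.02,0,1.13,0,0,0,255,-0.02,0,1.13,0,0,0,255,-0.02,0,1.13,0,0,0,255,-0.02,0,1.13,0,0,0,255,-0.02,0,1.13,0,0,0,255,-0.02,0,1.13,0,0,0,255,-0.02,0,1.13,0,0,0,255], squeeze=18)

```text
time_s: 15.3
position: [0.4467, 0.1068, 0.0172]
tcp_rot: [3.139, 0.0, 2.261]
wrist_force: [-1.0, -0.8, 5.8]
width: 0.0563
```

Run:
```python
from plan import *; from look import look
Y=.69+np.pi/2
inc([(.445,.107,.25,Y)])
look("e3",(240,110,100),(190,190,90))
```

```text
at [0.4467 0.1068 0.0172] [3.1392e+00 1.0000e-04 2.2613e+00] w 0.0563 F [-0.97 -0.84  5.83] t 15.3
[0.445 0.107 0.25  2.261] -> [0.02, -0.01, -3.88] [0.02, 0.0, 0.0] rows>= 4
```

View pics/e3.png

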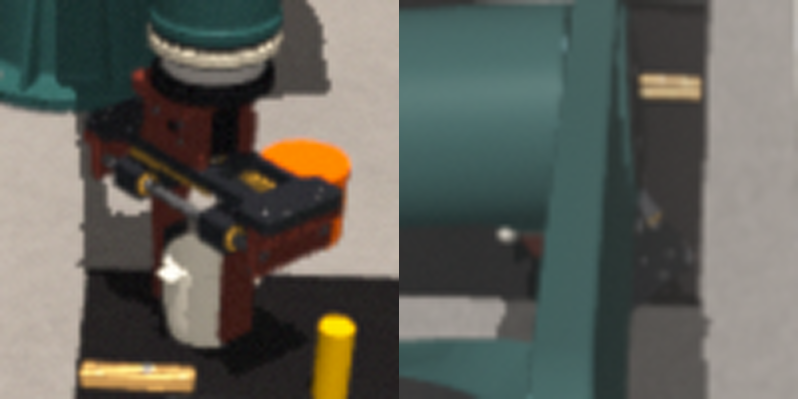

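carry_out(increments=[0,0,-0.4,0,0,0,255,0,0,-1.0,0,0,0,255,0,0,-1.7,0,0,0,255,0,0,-2.5,0,0,0,255,0,0,-3.3,0,0,0,255,0,0,-3.9,0,0,0,255,0,0,-3.9,0,0,0,255])

```text
time_s: 16.27
position: [0.4481, 0.1067, 0.2535]
tcp_rot: [3.134, 0.003, 2.261]
wrist_force: [0.0, 0.2, -2.4]
width: 0.0565
```

Run:
```python
from plan import *; from look import look
tx,ty=.6103,-.1890
inc([(.55,-.08,.25,1.606),(tx,ty,.25,1.606),(tx,ty,.12,1.606)])
from held import *
s=arm.state();x,y,z=s["position"]
held("cup_center",M["cup"],z-.0132,(x,y,.69),views=("scene",))
held("cup_center",M["cup"],z-.0132,(x,y,.69),views=("scene",),yaw=True)
look("e4",(240,40,130),(190,190,90),[(x,y,z-.0132),(x,y,z+.045)])
```

```text
at [0.4481 0.1067 0.2535] [3.1345 0.0034 2.2614] w 0.0565 F [ 0.    0.24 -2.35] t 16.27
[ 0.55  -0.08   0.25   1.606] -> [-3.48, -0.67, 0.07] [0.08, 0.01, 6.26] rows>= 4
[ 0.61  -0.189  0.25   1.606] -> [-5.52, -1.06, 0.07] [0.08, 0.01, 6.26] rows>= 6
[ 0.61  -0.189  0.12   1.606] -> [-5.51, -1.07, 2.24] [0.08, 0.01, 6.26] rows>= 6
scene cup_center 0.86 [0.4459 0.1079 0.69  ] 0.095 vs (np.float64(0.4480694622209294), np.float64(0.10666916825455834), 0.69)
```

View pics/e4.png

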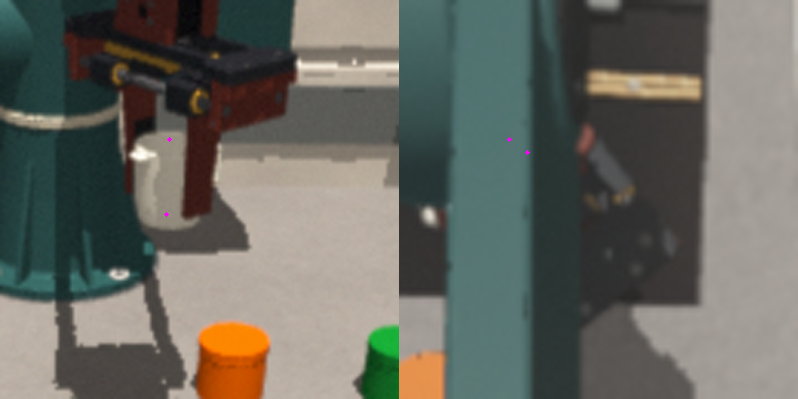

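carry_out(increments=[-0.6,-0.11,0,0,0,0.7,255,-1.3,-0.25,0.05,0,0,1.5,255,-2.1,-0.4,0.05,0,0,2.4,255,-2.9,-0.56,0.05,0,0,3.3,255,-3.7,-0.71,0.05,0,0,4.2,255,-4.5,-0.86,0.05,0,0,5.1,255,-5.1,-0.98,0.05,0.05,0,5.8,255,-5.52,-1.06,0.05,0.08,0,6.26,255,-5.52,-1.06,0.05,0.08,0,6.26,255,-5.52,-1.06,0.05,0.08,0,6.26,255])

```text
time_s: 17.82
position: [0.6061, -0.1885, 0.2448]
tcp_rot: [-3.13, -0.0, 1.606]
wrist_force: [-0.4, 0.6, -0.8]
width: 0.056
```

Run:
```python
from plan import *; from look import look
tx,ty=.6103,-.1890
inc([(tx,ty,.12,1.606)])
from held import *
s=arm.state();x,y,z=s["position"]
held("cup_center",M["cup"],z-.0132,(x,y,.035),views=("scene",))
held("cup_center",M["cup"],z-.0132,(x,y,.035),views=("scene",),yaw=True)
held("tin_center",M["tin"],.018,(tx,ty,0))
look("e5",(70,60,150),(190,190,90),[(x,y,z-.0132),(x,y,z+.045)])
```

```text
at [ 0.6061 -0.1885  0.2448] [-3.1302e+00 -1.0000e-04  1.6064e+00] w 0.056 F [-0.37  0.59 -0.75] t 17.82
[ 0.61  -0.189  0.12   1.606] -> [-0.01, 0.09, 2.08] [-0.11, -0.0, 0.0] rows>= 2
scene cup_center 0.98 [ 0.6082 -0.1834  0.035 ] 0.136 vs (np.float64(0.606065152501708), np.float64(-0.1885421385360397), 0.035)
scene cup_center 0.96 [ 0.6088 -0.1824  0.0909] 0.15 vs (np.float64(0.606065152501708), np.float64(-0.1885421385360397), 0.035)
```

View pics/e5.png

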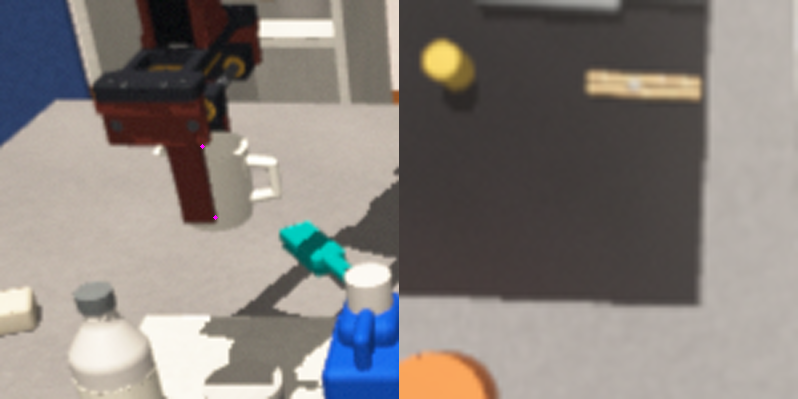

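carry_out(increments=[0,0.05,0.5,-0.1,0,0,255,0,0.08,1.1,-0.1,0,0,255,0,0.08,1.7,-0.1,0,0,255,0,0.08,2.1,-0.1,0,0,255,0,0.08,2.1,-0.1,0,0,255,0,0.08,2.1,-0.1,0,0,255])

```text
time_s: 19.08
position: [0.6115, -0.1896, 0.1211]
tcp_rot: [3.139, 0.002, 1.606]
wrist_force: [0.3, 0.7, -1.5]
width: 0.0561
```

Run:
```python
from plan import *; from look import look
tx,ty=.6103,-.1890
inc([(tx,ty,.093,1.606)])
from held import *
s=arm.state();x,y,z=s["position"]
p=viewer.read_camera("scene")
for q in viewer.cut_out(p,"cup_center"):
    m=q["region"].astype(np.uint8);print(q["confidence"],m.sum(),np.argwhere(m).mean(0)[::-1])
    cv2.imwrite("pics/m.png",m*255)
im=cv2.resize(p["color"],None,fx=8,fy=8,interpolation=cv2.INTER_CUBIC)
for prt,ps,zz,col in((M["cup"],(x,y,.035),z-.0132,(0,255,255)),(M["tin"],(tx,ty,0),.018,(255,0,255))):
    r=(cv2.resize(render(prt,ps,zz,p),None,fx=8,fy=8)>.5).astype(np.uint8)
    c,_=cv2.findContours(r,0,1);cv2.drawContours(im,c,-1,col,1)
u=(proj((tx,ty,.1),p)[0]*8).astype(int)
cv2.imwrite("pics/e6.png",im[u[1]-300:u[1]+300,u[0]-350:u[0]+350])
```

```text
at [ 0.6115 -0.1896  0.1211] [3.1387e+00 2.2000e-03 1.6061e+00] w 0.0561 F [ 0.27  0.74 -1.53] t 19.07
[ 0.61  -0.189  0.093  1.606] -> [0.01, -0.02, 0.47] [0.03, 0.02, 0.0] rows>= 1
0.94 592 [167.70439189 181.36824324]
```

View pics/e6.png

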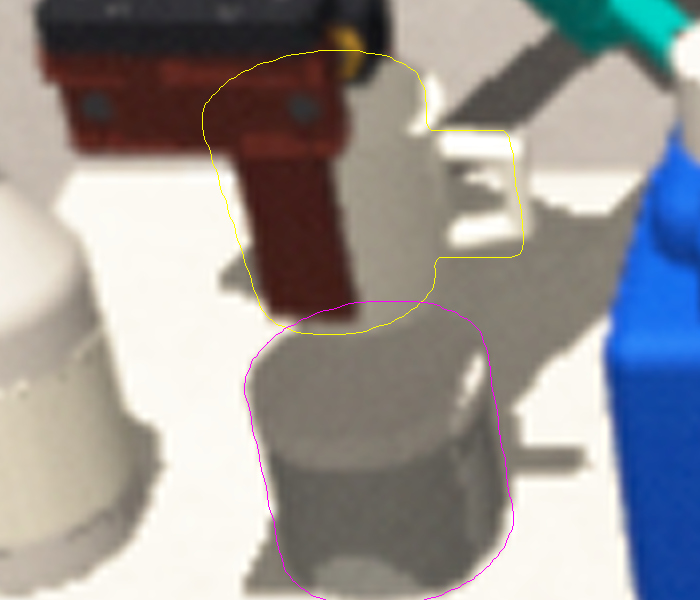

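carry_out(increments=[-0.03,-0.01,0.1,0,0,0,255,-0.05,-0.02,0.25,0,0,0,255,-0.05,-0.02,0.4,0,0,0,255,-0.05,-0.02,0.46,0,0,0,255,-0.05,-0.02,0.46,0,0,0,255])

```text
time_s: 19.8
position: [0.6105, -0.1927, 0.0934]
tcp_rot: [3.139, 0.002, 1.606]
wrist_force: [1.0, -0.0, -0.8]
width: 0.0561
```

```bash
cat > ov.py <<'E'
from fit import *
from rig import viewer,arm
def ov(name,items,ctr,cam="scene",h=(350,300),f=8):
    p=viewer.read_camera(cam);im=cv2.resize(p["color"],None,fx=f,fy=f,interpolation=cv2.INTER_CUBIC)
    for prt,ps,zz,col in items:
        r=(cv2.resize(render(prt,ps,zz,p),None,fx=f,fy=f)>.5).astype(np.uint8)
        c,_=cv2.findContours(r,0,1);cv2.drawContours(im,c,-1,col,1)
    u=(proj(ctr,p)[0]*f).astype(int);y0=max(u[1]-h[1],0);x0=max(u[0]-h[0],0)
    cv2.imwrite(f"pics/{name}.png",im[y0:y0+2*h[1],x0:x0+2*h[0]])
E
python3 - <<'E'
from plan import *; from ov import *
tx,ty=.6103,-.1890
inc([(tx,ty-.0037,.0925,1.606)])
s=arm.state();x,y,z=s["position"]
ov("e7",[(M["cup"],(tx,ty,.035),.078,(0,255,255)),(M["tin"],(tx,ty,0),.018,(255,0,255))],(tx,ty,.1))
E
```

```text
at [ 0.6105 -0.1927  0.0934] [3.1386e+00 2.2000e-03 1.6061e+00] w 0.0561 F [ 0.96 -0.03 -0.78] t 19.8
[ 0.61  -0.193  0.092  1.606] -> [0.0, -0.0, 0.01] [0.03, 0.02, 0.0] rows>= 1
```

View pics/e7.png

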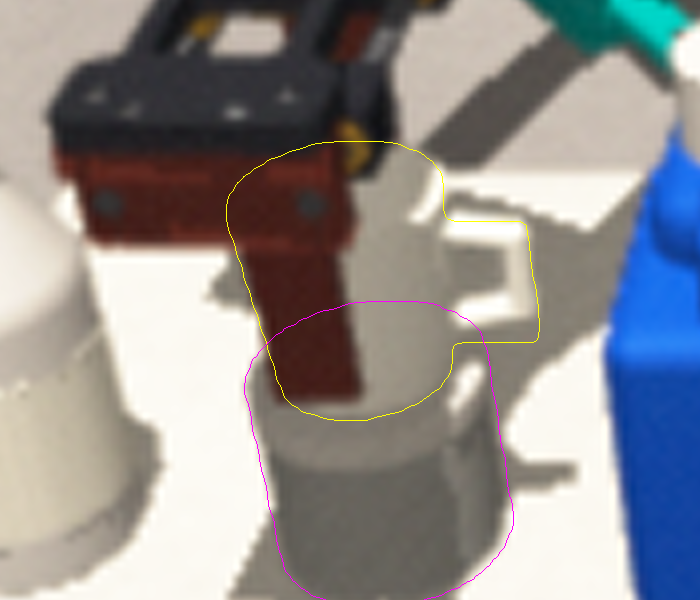

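carry_out(increments=[0,0,0.02,0,0,0,255,0,0,0.04,0,0,0,255,0,0,0.04,0,0,0,255])

```text
time_s: 20.23
position: [0.6108, -0.1928, 0.0914]
tcp_rot: [3.138, 0.003, 1.606]
wrist_force: [-0.8, 0.1, -1.0]
width: 0.0562
```

carry_out(increments=[0,0,0.02,0,0,0,255,0,0,0.03,0,0,0,255,0,0,0.03,0,0,0,255])

```text
time_s: 20.6
position: [0.6109, -0.1928, 0.0912]
tcp_rot: [3.137, 0.003, 1.606]
wrist_force: [-3.9, 0.8, 8.8]
width: 0.0561
```

Run:
```python
from plan import *; from ov import *
tx,ty=.6103,-.1890
inc([(tx,ty-.0037,.09,1.606)])
ov("e8",[(M["cup"],(tx,ty,.035),.078,(0,255,255)),(M["tin"],(tx,ty,0),.018,(255,0,255))],(tx,ty,.1))
```

```text
at [ 0.6109 -0.1928  0.0912] [3.1372e+00 2.8000e-03 1.6062e+00] w 0.0561 F [-3.91  0.81  8.76] t 20.6
[ 0.61  -0.193  0.09   1.606] -> [0.0, -0.01, 0.02] [0.04, 0.03, 0.0] rows>= 1
```

View pics/e8.png

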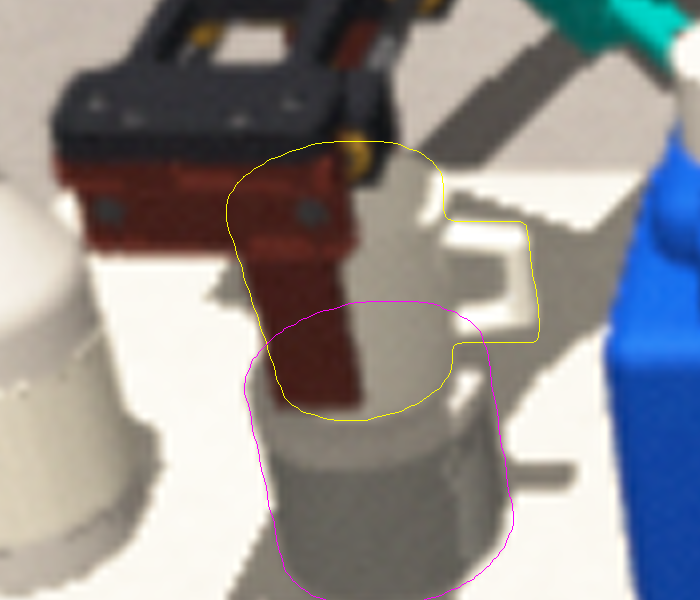

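carry_out(increments=[0,0,-0.01,0,0,0,255,0,0,-0.01,0,0,0,60,0,0,-0.01,0,0,0,0,0,0,-0.01,0,0,0,0,0,0,-0.01,0,0,0,0,0,0,-0.01,0,0,0,0,0,0,-0.4,0,0,0,0,0,0,-1,0,0,0,0,0,0,-1.8,0,0,0,0,0,0,-2.5,0,0,0,0,0,0,-2.5,0,0,0,0])

```text
time_s: 22.02
position: [0.6126, -0.1934, 0.2454]
tcp_rot: [3.13, 0.006, 1.606]
wrist_force: [0.6, 0.3, -1.3]
width: 0.0876
```

Run:
```python
from plan import *; from ov import *
tx,ty=.6103,-.1890
# brush: yaw of brush 1.53 -> jaws perpendicular: jaw angle = 1.53-pi/2
by=1.525; bx,byy=.581,.1015
gx,gy=bx+.01*np.cos(by),byy+.01*np.sin(by)
print(gx,gy)
inc([(.5,-.02,.24,by),(gx,gy,.2,by)])
ov("e9",[(M["cup"],(tx,ty,.035),.078,(0,255,255)),(M["tin"],(tx,ty,0),.018,(255,0,255))],(tx,ty,.1))
```

```text
0.5814578032034039 0.11148951531491659
at [ 0.6126 -0.1934  0.2454] [3.1301 0.0062 1.6062] w 0.0876 F [ 0.56  0.33 -1.34] t 22.02
[ 0.5   -0.02   0.24   1.525] -> [2.95, -1.77, 0.05] [0.11, 0.05, 0.78] rows>= 4
[0.581 0.111 0.2   1.525] -> [5.1, -0.35, 0.72] [0.11, 0.05, 0.78] rows>= 5
```

View pics/e9.png

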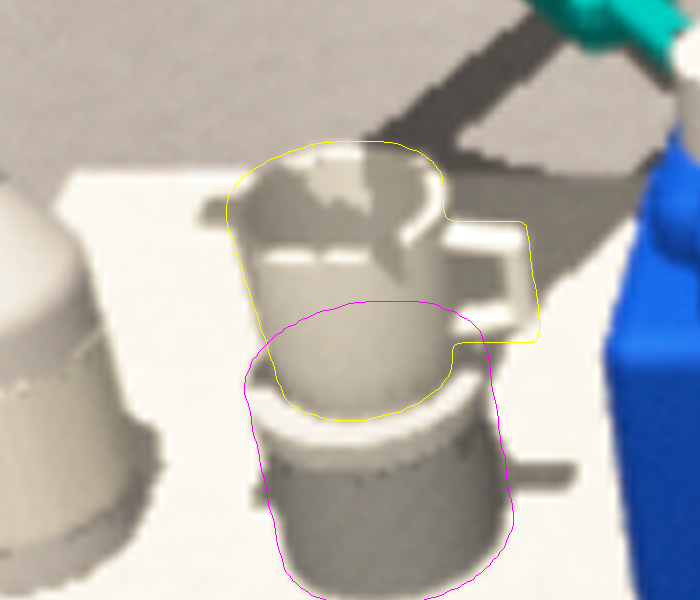

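The cup stands upright on the tin with its outline on target. Next is the brush.

carry_out(increments=[1,-0.1,0,0,0,0.2,0,2,-0.15,0.05,0.1,0,0.4,0,3,-0.2,0.1,0.1,0,0.6,81,4,-0.3,0.2,0.1,0,0.78,81,5.1,-0.35,0.7,0.1,0.05,0.78,81,5.1,-0.35,0.9,0.1,0.05,0.78,81,5.1,-0.35,0.9,0.1,0.05,0.78,81,5.1,-0.35,0.9,0.1,0.05,0.78,81])

```text
time_s: 23.08
position: [0.5802, 0.1107, 0.1873]
tcp_rot: [-3.139, -0.0, 1.523]
wrist_force: [-0.9, -1.1, -0.0]
width: 0.06
```

Run:
```python
from plan import *; from ov import *
by=1.525
inc([(.581,.111,.06,by),(.581,.111,.01,by)])
s=arm.state();x,y,z=s["position"]
ov("f1",[(M["brush"],(.581,.1015,by),.004,(0,255,255))],(.581,.11,.06))
p=viewer.read_camera("top")
for l,k,p0 in(("cup_center","cup",(.61,-.189,.035)),("tin_center","tin",(.61,-.189,0))):
    for q in viewer.cut_out(p,l):
        r=fit(M[k],.078 if k=="cup" else .018,[(p,q["region"].astype(np.float32))],p0,k=="cup");print(k,np.round(r[0],4),r[1])
```

```text
at [0.5802 0.1107 0.1873] [-3.1388e+00 -4.0000e-04  1.5235e+00] w 0.06 F [-0.91 -1.05 -0.02] t 23.07
[0.581 0.111 0.06  1.525] -> [0.01, 0.02, 2.12] [-0.03, -0.0, -0.01] rows>= 3
[0.581 0.111 0.01  1.525] -> [0.01, 0.02, 2.95] [-0.03, -0.0, -0.01] rows>= 3
cup [ 0.6148 -0.1911  0.0315] 0.13459599018096924
cup [ 0.61  -0.189  0.035] 1.0
tin [ 0.5892 -0.1771  0.    ] 0.7088838815689087
```

View pics/f1.png

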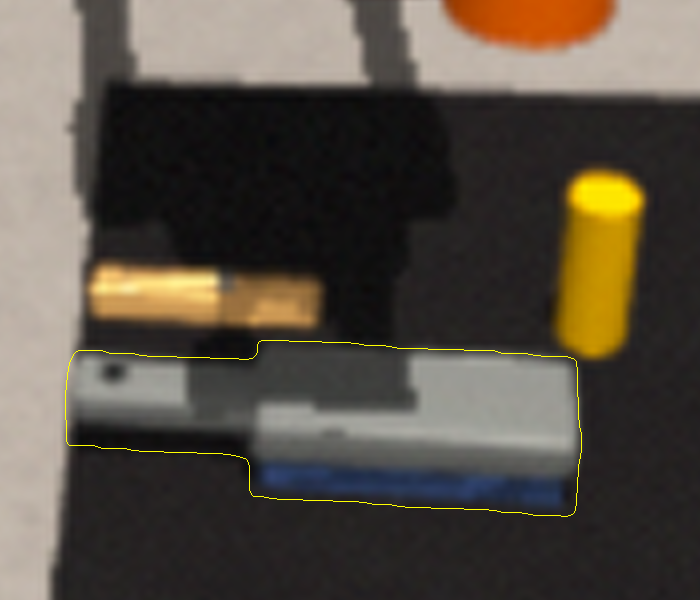

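carry_out(increments=[0,0.02,0.9,0,0,0,81,0,0.02,1.8,0,0,0,81,0,0.02,2.5,0,0,0,81,0,0.02,2.85,0,0,0,81,0,0.02,2.97,0,0,0,81,0,0.02,2.97,0,0,0,81,0,0.02,2.97,0,0,0,255,0,0.02,2.97,0,0,0,255,0,0.02,2.97,0,0,0,255,0,0.02,2.97,0,0,0,255,0,0.02,2.97,0,0,0,255], squeeze=15)

```text
time_s: 24.65
position: [0.5821, 0.111, 0.011]
tcp_rot: [3.141, -0.001, 1.523]
wrist_force: [-0.6, 0.5, 7.1]
width: 0.0422
```

Run:
```python
from plan import *; from ov import *
by=1.525
inc([(.581,.111,.2,by)])
ov("f2",[(M["brush"],(.581,.1015,by),.004,(0,255,255))],(.581,.11,.06))
```

```text
at [0.5821 0.111  0.011 ] [ 3.1415e+00 -1.1000e-03  1.5229e+00] w 0.0422 F [-0.63  0.47  7.08] t 24.65
[0.581 0.111 0.2   1.525] -> [0.0, -0.02, -3.15] [0.0, -0.01, -0.02] rows>= 4
```

View pics/f2.png

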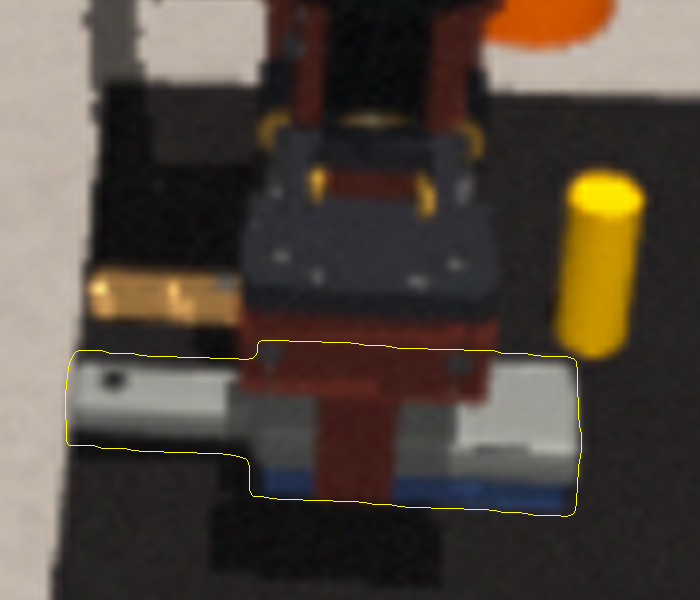

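carry_out(increments=[0,0,-0.4,0,0,0,255,0,0,-1.1,0,0,0,255,0,0,-1.8,0,0,0,255,0,0,-2.6,0,0,0,255,0,0,-3.2,0,0,0,255,0,0,-3.2,0,0,0,255])

```text
time_s: 25.45
position: [0.5843, 0.1111, 0.2062]
tcp_rot: [3.135, -0.002, 1.523]
wrist_force: [-0.1, -0.1, -0.4]
width: 0.0418
```

Run:
```python
from plan import *; from ov import *
by=1.523
inc([(.4535,-.0745,.2,1.607),(.4535,-.0745,.06,1.607)])
x,y,z=arm.state()["position"]
ov("f3",[(M["brush"],(x-.0095*np.cos(by),y-.0095*np.sin(by),by),z-.007,(0,255,255))],(x,y,z),h=(400,300))
```

```text
at [0.5843 0.1111 0.2062] [ 3.1346e+00 -2.0000e-03  1.5231e+00] w 0.0418 F [-0.15 -0.12 -0.41] t 25.45
[ 0.454 -0.074  0.2    1.607] -> [-3.19, -2.03, 0.08] [0.07, -0.02, -0.8] rows>= 4
[ 0.454 -0.074  0.06   1.607] -> [-3.2, -2.05, 2.42] [0.07, -0.02, -0.8] rows>= 5
```

View pics/f3.png

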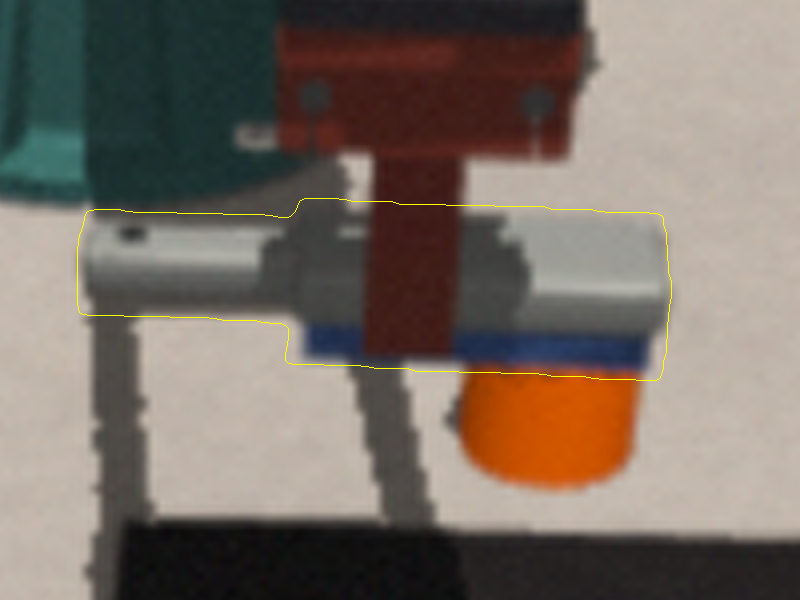

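carry_out(increments=[-0.5,-0.5,-0.1,0,0,0,255,-1.0,-1.2,-0.1,0,0,-0.2,255,-1.6,-1.8,-0.1,0,0,-0.4,255,-2.3,-2.03,-0.05,0,0,-0.6,255,-2.9,-2.05,0,0.05,0,-0.8,255,-3.19,-2.05,0,0.07,0,-0.8,255,-3.19,-2.05,0,0.07,0,-0.8,255,-3.19,-2.05,0,0.07,0,-0.8,255])

```text
time_s: 26.5
position: [0.4507, -0.0734, 0.2029]
tcp_rot: [-3.136, -0.002, 1.607]
wrist_force: [0.0, -0.0, -0.7]
width: 0.042
```

Run:
```python
from plan import *; from ov import *
inc([(.4535,-.0745,.06,1.607),(.4535,-.0745,.025,1.607)])
ov("f4",[(M["brush"],(.4535,-.084,1.607),.018,(0,255,255)),(M["shelf"],(.5497,-.1906,.036),0,(255,0,255))],(.5,-.08,.12),h=(400,300),f=5)
```

```text
at [ 0.4507 -0.0734  0.2029] [-3.1365e+00 -2.4000e-03  1.6068e+00] w 0.042 F [ 0.04 -0.05 -0.68] t 26.5
[ 0.454 -0.074  0.06   1.607] -> [-0.02, 0.06, 2.38] [-0.05, -0.02, -0.0] rows>= 3
[ 0.454 -0.074  0.025  1.607] -> [-0.03, 0.06, 2.96] [-0.05, -0.02, -0.0] rows>= 3
```

View pics/f4.png

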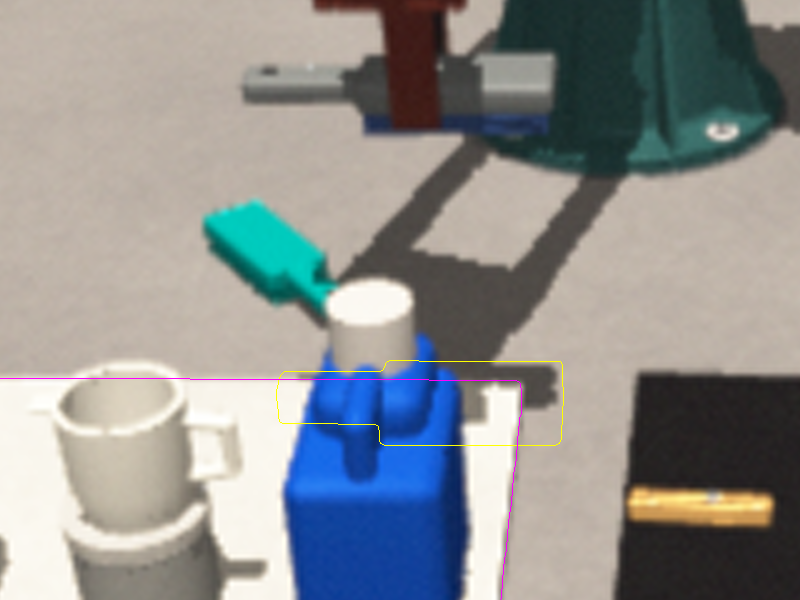

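carry_out(increments=[-0.02,0.05,0.6,-0.05,0,0,255,-0.03,0.05,1.3,-0.05,0,0,255,-0.03,0.05,2,-0.05,0,0,255,-0.03,0.05,2.5,-0.05,0,0,255,-0.03,0.05,2.7,-0.05,0,0,255,-0.03,0.05,2.7,-0.05,0,0,255])

```text
time_s: 27.3
position: [0.453, -0.0741, 0.0408]
tcp_rot: [-3.141, -0.003, 1.608]
wrist_force: [0.1, -1.2, -0.8]
width: 0.0418
```

Run:
```python
from plan import *; from ov import *
inc([(.4535,-.0745,.025,1.607)])
it=[(M["brush"],(.4535,-.084,1.607),.018,(0,255,255)),(M["shelf"],(.5497,-.1906,.036),0,(255,0,255)),(M["jug"],(.605,-.0783,.036),.018,(0,255,0))]
ov("f5a",it,(.5,-.08,.08),h=(195,195),f=4);ov("f5b",it,(.5,-.08,.08),"top",h=(195,195),f=4)
cv2.imwrite("pics/f5.png",np.hstack([cv2.imread("pics/f5a.png"),cv2.imread("pics/f5b.png")]))
```

```text
at [ 0.453  -0.0741  0.0408] [-3.1410e+00 -2.7000e-03  1.6084e+00] w 0.0418 F [ 0.11 -1.19 -0.8 ] t 27.3
[ 0.454 -0.074  0.025  1.607] -> [-0.01, 0.01, 0.26] [-0.01, -0.03, 0.01] rows>= 1
```

View pics/f5.png

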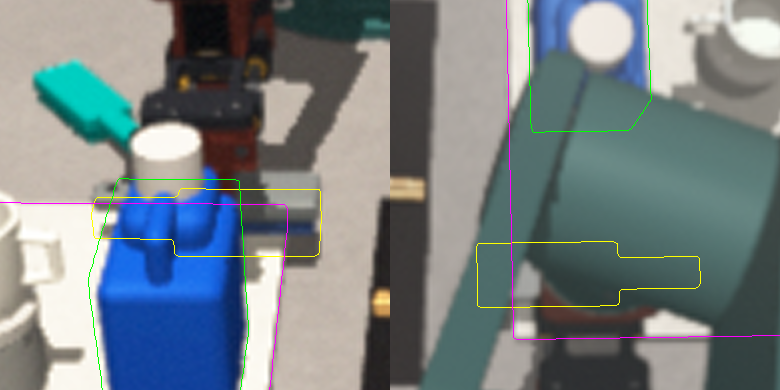

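carry_out(increments=[-0.01,0.01,0.12,0,0,0,255,-0.01,0.01,0.22,0,0,0,255,-0.01,0.01,0.25,0,0,0,255,-0.01,0.01,0.25,0,0,0,255])

```text
time_s: 27.9
position: [0.4544, -0.0752, 0.0267]
tcp_rot: [3.14, -0.002, 1.608]
wrist_force: [-0.3, 0.6, -0.6]
width: 0.042
```

carry_out(increments=[0,0,0.02,0,0,0,255,0,0,0.03,0,0,0,255,0,0,0.03,0,0,0,255])

```text
time_s: 28.28
position: [0.4544, -0.0752, 0.025]
tcp_rot: [3.14, -0.002, 1.608]
wrist_force: [-0.2, 0.1, -1.0]
width: 0.0422
```

carry_out(increments=[0,0,0.01,0,0,0,255,0,0,0.02,0,0,0,255,0,0,0.02,0,0,0,255])

```text
time_s: 28.65
position: [0.4545, -0.0753, 0.0248]
tcp_rot: [3.14, -0.001, 1.608]
wrist_force: [-3.4, 0.7, 14.1]
width: 0.0417
```

carry_out(increments=[0,0,-0.01,0,0,0,255,0,0,-0.01,0,0,0,67,0,0,-0.01,0,0,0,67,0,0,-0.01,0,0,0,67,0,0,-0.01,0,0,0,67,0,0,-0.5,0,0,0,67,0,0,-1.3,0,0,0,67,0,0,-2.2,0,0,0,67,0,0,-3,0,0,0,67,0,0,-3.6,0,0,0,67,0,0,-3.6,0,0,0,67])

```text
time_s: 30.02
position: [0.456, -0.0762, 0.2435]
tcp_rot: [3.134, 0.001, 1.608]
wrist_force: [0.1, -0.2, 0.2]
width: 0.0648
```

Run:
```python
from plan import *; from ov import *
import pickle
o=pickle.load(open("obs0.pkl","rb"))
# refit nozzle, spout to -x, scanning the head offset
def sel(n,uv):
    return min(o[n+"_m"]["nozzle_center"],key=lambda q:np.hypot(*(np.argwhere(q["region"]).mean(0)[::-1]*1.5625-uv)))["region"].astype(np.float32)
obs=[(o["scene"],sel("scene",(574,337))),(o["top"],sel("top",(262,276)))]
for b in(.022,.027,.032,.037):
    parts=[cyl(.019,.019,0,.026),cyl(.012,.012,.026,.046),box(b-.064,b,-.012,.012,.044,.072)]
    r=fit(parts,.004,obs,(.594,.281,.267));print(b,np.round(r[0],4),round(r[1],3))
inc([(.5,.1,.24,.27),(.594,.281,.2,.27)])
it=[(M["brush"],(.4535,-.084,1.607),.018,(0,255,255)),(M["shelf"],(.5497,-.1906,.036),0,(255,0,255))]
ov("f6a",it,(.5,-.08,.08),h=(195,195),f=4);ov("f6b",it,(.5,-.08,.08),"top",h=(195,195),f=4)
cv2.imwrite("pics/f6.png",np.hstack([cv2.imread("pics/f6a.png"),cv2.imread("pics/f6b.png")]))
```

```text
0.022 [0.5991 0.2825 0.2676] 0.281
0.027 [0.5958 0.2818 0.2642] 0.23
0.032 [0.5929 0.2807 0.2417] 0.258
0.037 [0.591  0.2802 0.2412] 0.336
at [ 0.456  -0.0762  0.2435] [3.1337e+00 6.0000e-04 1.6084e+00] w 0.0648 F [ 0.12 -0.17  0.24] t 30.02
[0.5  0.1  0.24 0.27] -> [2.91, 0.84, 0.06] [0.07, -0.04, 12.78] rows>= 8
[0.594 0.281 0.2   0.27 ] -> [5.86, 2.52, 0.74] [0.07, -0.04, 12.78] rows>= 8
```

View pics/f6.png

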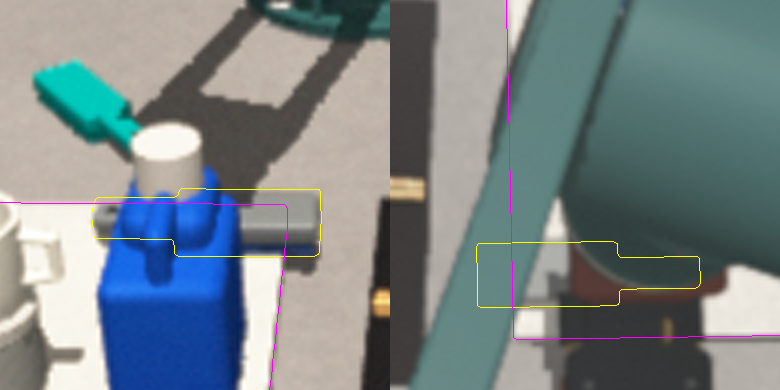

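The brush sits in its target outline. Next is the nozzle.

carry_out(increments=[0.8,0.3,0,0,0,1.5,67,1.7,0.5,0,0,0,3,67,2.6,0.8,0,0,0,4.5,67,3.5,1.1,0,0,0,6,67,4.2,1.5,0.1,0.05,0,7.6,67,4.9,1.9,0.3,0.05,0,9.3,67,5.5,2.3,0.6,0.05,0,11,67,5.86,2.54,0.9,0.07,0,12.8,67,5.86,2.54,1.1,0.07,-0.04,12.86,67,5.86,2.54,1.1,0.07,-0.04,12.86,67,5.86,2.54,1.1,0.07,-0.04,12.86,67])

```text
time_s: 31.5
position: [0.5924, 0.2807, 0.1751]
tcp_rot: [-3.138, 0.006, 0.263]
wrist_force: [-0.3, -0.3, -0.7]
width: 0.0647
```

```bash
cat >> fit.py <<'E'
b=.028
M["nozzle"]=[cyl(.019,.019,0,.026),cyl(.012,.012,.026,.046),box(b-.064,b,-.012,.012,.044,.072)]
E
python3 - <<'E'
from plan import *; from ov import *
inc([(.595,.2815,.09,.26),(.595,.2815,.041,.26)])
ov("g1",[(M["nozzle"],(.595,.2815,.26),.004,(0,255,255))],(.595,.28,.08))
E
```

```text
at [0.5924 0.2807 0.1751] [-3.1378  0.0059  0.2627] w 0.0647 F [-0.34 -0.3  -0.74] t 31.5
[0.595 0.282 0.09  0.26 ] -> [0.05, 0.0, 1.42] [-0.04, 0.06, 0.03] rows>= 2
[0.595 0.282 0.041 0.26 ] -> [0.06, 0.01, 2.24] [-0.04, 0.06, 0.03] rows>= 3
```

View pics/g1.png

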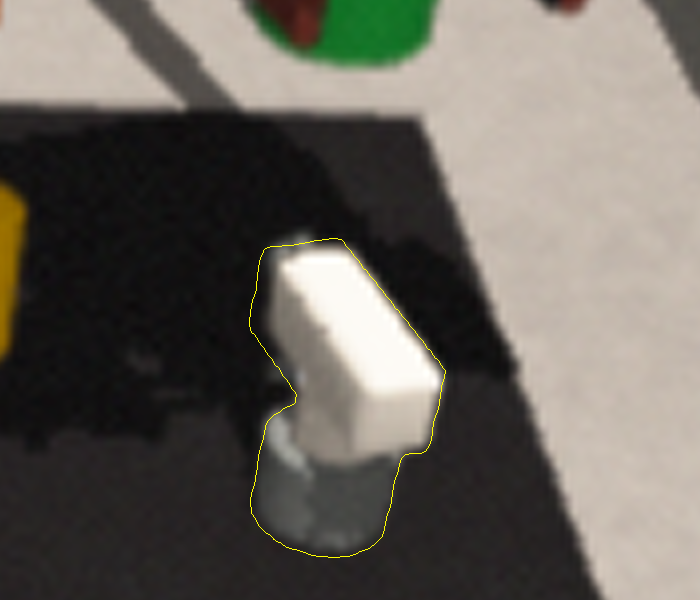

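carry_out(increments=[0.05,0,0.7,-0.04,0.06,0.03,67,0.05,0,1.4,-0.04,0.06,0.03,67,0.05,0,2,-0.04,0.06,0.03,67,0.05,0,2.24,-0.04,0.06,0.03,67,0.05,0,2.24,-0.04,0.06,0.03,67,0.05,0,2.24,-0.04,0.06,0.03,67], squeeze=15)

```text
time_s: 32.3
position: [0.5963, 0.2824, 0.0431]
tcp_rot: [3.142, -0.004, 0.259]
wrist_force: [0.5, -0.4, -0.2]
width: 0.0647
```

Run:
```python
from plan import *; from ov import *
inc([(.595,.2815,.041,.26)])
ov("g2",[(M["nozzle"],(.595,.2815,.26),.004,(0,255,255))],(.595,.28,.08))
```

```text
at [0.5963 0.2824 0.0431] [ 3.1416 -0.0044  0.259 ] w 0.0647 F [ 0.49 -0.43 -0.23] t 32.3
[0.595 0.282 0.041 0.26 ] -> [-0.02, 0.01, 0.03] [0.0, -0.04, -0.01] rows>= 1
```

View pics/g2.png

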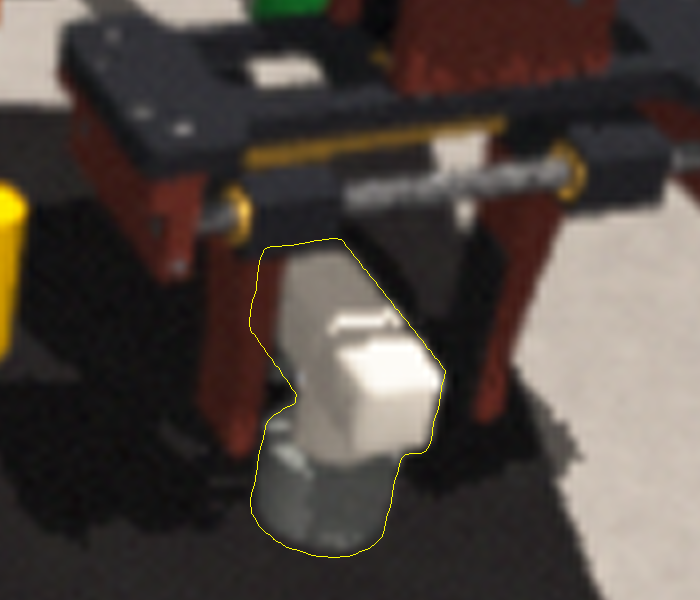

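carry_out(increments=[-0.02,0,0.03,0,0,0,255,-0.02,0,0.03,0,0,0,255,-0.02,0,0.03,0,0,0,255,-0.02,0,0.03,0,0,0,255,-0.02,0,0.03,0,0,0,255,-0.02,0,0.03,0,0,0,255,-0.02,0,0.03,0,0,0,255])

```text
time_s: 33.22
position: [0.5951, 0.2822, 0.0414]
tcp_rot: [-3.142, -0.005, 0.259]
wrist_force: [-0.6, 0.1, -0.3]
width: 0.0239
```

Run:
```python
from plan import *; from ov import *
inc([(.595,.2815,.041,.26)])
ov("g3",[(M["nozzle"],(.595,.2815,.26),.004,(0,255,255))],(.595,.28,.08))
```

```text
at [0.5951 0.2822 0.0414] [-3.1415 -0.0046  0.2591] w 0.0239 F [-0.59  0.11 -0.34] t 33.23
[0.595 0.282 0.041 0.26 ] -> [-0.01, 0.01, 0.01] [-0.0, -0.04, -0.01] rows>= 1
```

View pics/g3.png

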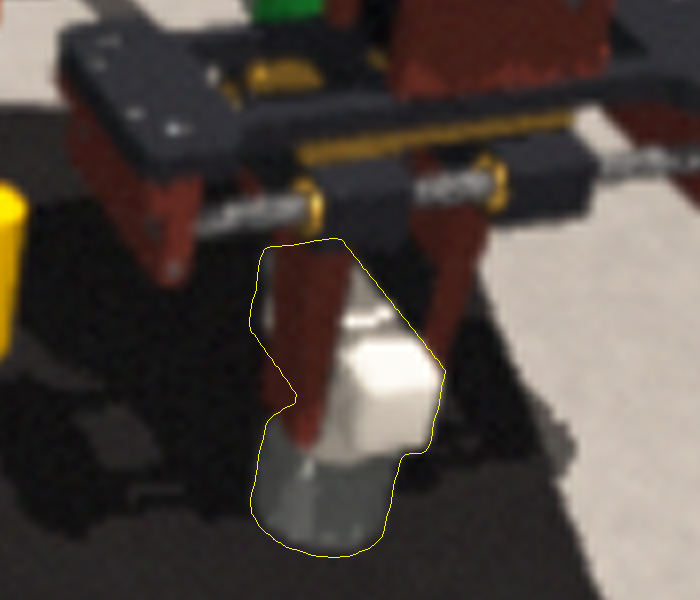

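carry_out(increments=[0,0,-0.5,0,0,0,255,0,0,-1.2,0,0,0,255,0,0,-2,0,0,0,255,0,0,-2.8,0,0,0,255,0,0,-3.5,0,0,0,255,0,0,-3.5,0,0,0,255])

```text
time_s: 34.02
position: [0.5965, 0.2827, 0.2555]
tcp_rot: [-3.141, -0.012, 0.259]
wrist_force: [-0.3, 0.3, -1.5]
width: 0.0238
```

Run:
```python
from plan import *; from ov import *
inc([(.4787,-.3032,.25,.036),(.4787,-.3032,.12,.036)])
x,y,z=arm.state()["position"]
ov("g4",[(M["nozzle"],(x,y,.26),z-.0374,(0,255,255))],(x,y,z))
```

```text
at [0.5965 0.2827 0.2555] [-3.1409 -0.0124  0.2591] w 0.0238 F [-0.26  0.32 -1.52] t 34.02
[ 0.479 -0.303  0.25   0.036] -> [-4.4, 8.94, 0.03] [-0.02, -0.12, 2.13] rows>= 10
[ 0.479 -0.303  0.12   0.036] -> [-4.43, 8.94, 2.2] [-0.02, -0.12, 2.13] rows>= 10
```

View pics/g4.png

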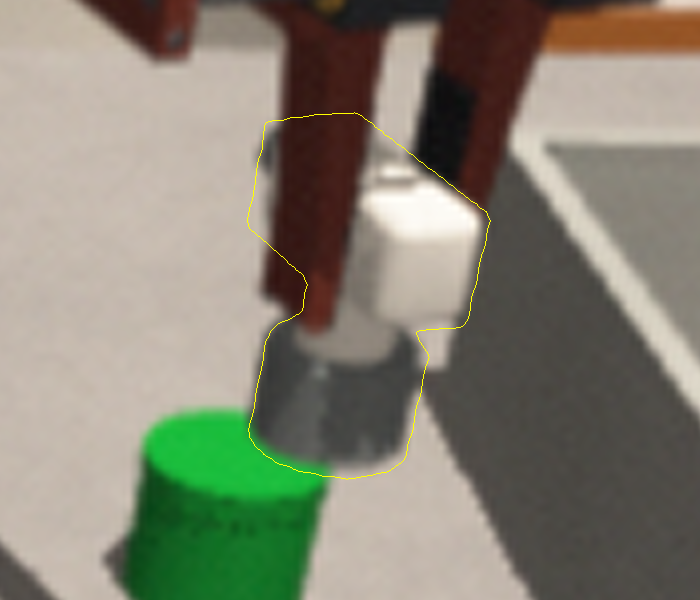

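carry_out(increments=[-0.3,0.6,0,0,0,0.1,255,-0.7,1.4,0,0,-0.02,0.3,255,-1.1,2.25,0,0,-0.03,0.5,255,-1.5,3.1,0,0,-0.05,0.7,255,-1.95,3.95,0,0,-0.06,0.9,255,-2.4,4.85,0,0,-0.08,1.1,255,-2.85,5.75,0,0,-0.1,1.3,255,-3.3,6.65,0,0,-0.1,1.5,255,-3.7,7.5,0,0,-0.12,1.7,255,-4.1,8.3,0,0,-0.12,1.9,255,-4.4,8.94,0,0,-0.12,2.13,255,-4.4,8.94,0,0,-0.12,2.13,255])

```text
time_s: 35.58
position: [0.4755, -0.3061, 0.2482]
tcp_rot: [-3.139, 0.008, 0.032]
wrist_force: [-0.2, 0.7, -0.8]
width: 0.024
```

Run:
```python
from plan import *; from ov import *
inc([(.4787,-.3032,.25,.036),(.4787,-.3032,.09,.036)])
x,y,z=arm.state()["position"]
ov("g5",[(M["nozzle"],(x,y,.036),z-.0374,(0,255,255))],(x,y,z))
```

```text
at [ 0.4755 -0.3061  0.2482] [-3.1394  0.0079  0.032 ] w 0.024 F [-0.24  0.67 -0.84] t 35.58
[ 0.479 -0.303  0.25   0.036] -> [0.05, -0.05, -0.03] [-0.02, 0.08, -0.04] rows>= 1
[ 0.479 -0.303  0.09   0.036] -> [0.08, -0.04, 2.64] [-0.02, 0.08, -0.04] rows>= 3
```

View pics/g5.png

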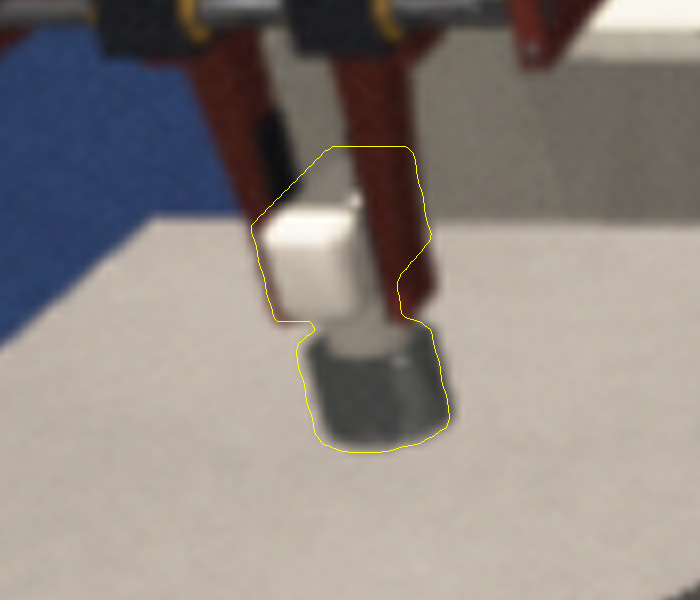

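carry_out(increments=[0.04,-0.04,0.6,0,0.08,-0.04,255,0.08,-0.04,1.3,0,0.08,-0.04,255,0.08,-0.04,2,0,0.08,-0.04,255,0.08,-0.04,2.6,0,0.08,-0.04,255,0.08,-0.04,2.9,0,0.08,-0.04,255,0.08,-0.04,2.9,0,0.08,-0.04,255])

```text
time_s: 36.38
position: [0.4775, -0.2983, 0.0721]
tcp_rot: [-3.134, 0.004, 0.039]
wrist_force: [0.8, -0.0, -1.4]
width: 0.024
```

Run:
```python
from plan import *; from ov import *
inc([(.4787,-.3032,.056,.036)])
x,y,z=arm.state()["position"]
ov("g6",[(M["nozzle"],(x,y,.036),z-.0374,(0,255,255)),(M["softener"],(.6125,-.298,0),.018,(255,0,255))],(x,y,z),f=7)
```

```text
at [ 0.4775 -0.2983  0.0721] [-3.1341  0.0036  0.0392] w 0.024 F [ 0.82 -0.04 -1.4 ] t 36.38
[ 0.479 -0.303  0.056  0.036] -> [0.02, 0.09, 0.27] [-0.07, 0.03, 0.03] rows>= 1
```

View pics/g6.png

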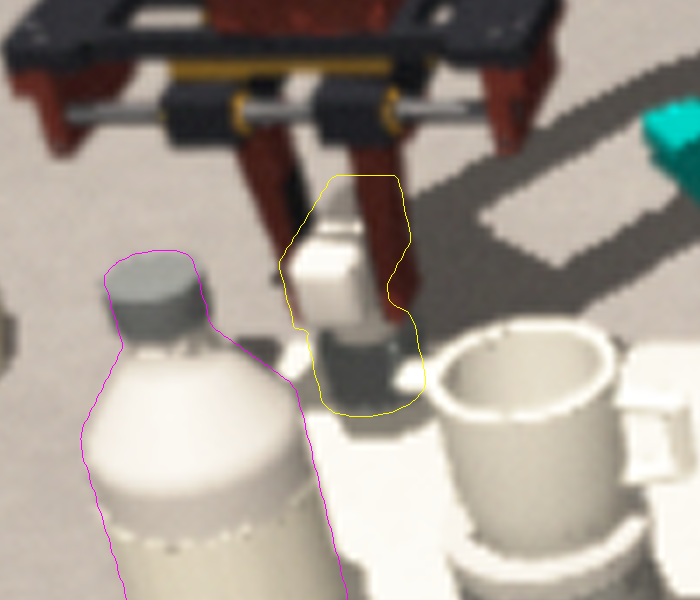

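carry_out(increments=[0.02,0.08,0.1,-0.07,0.03,0.03,255,0.02,0.08,0.1,-0.07,0.03,0.03,255,0.02,0.08,0.1,-0.07,0.03,0.03,255,0.02,0.08,0.1,-0.07,0.03,0.03,255])

```text
time_s: 36.92
position: [0.48, -0.3042, 0.0678]
tcp_rot: [3.139, -0.002, 0.036]
wrist_force: [-0.3, 0.7, -0.8]
width: 0.0239
```

Run:
```python
from plan import *; from ov import *
inc([(.4787,-.3032,.056,.036)])
x,y,z=arm.state()["position"]
ov("g7",[(M["nozzle"],(x,y,.036),z-.0374,(0,255,255)),(M["softener"],(.6125,-.298,0),.018,(255,0,255))],(x,y,z),f=10)
```

```text
at [ 0.48   -0.3042  0.0678] [ 3.1395e+00 -2.1000e-03  3.5700e-02] w 0.0239 F [-0.31  0.68 -0.76] t 36.92
[ 0.479 -0.303  0.056  0.036] -> [-0.02, -0.02, 0.2] [0.02, -0.02, -0.0] rows>= 1
```

View pics/g7.png

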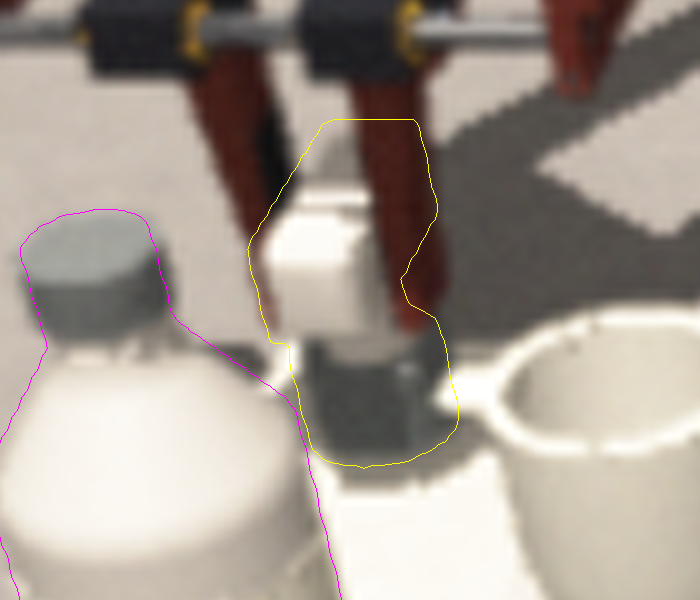

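carry_out(increments=[-0.02,-0.02,0.1,0,0,0,255,-0.02,-0.02,0.18,0,0,0,255,-0.02,-0.02,0.2,0,0,0,255,-0.02,-0.02,0.2,0,0,0,255])

```text
time_s: 37.48
position: [0.4787, -0.303, 0.0555]
tcp_rot: [3.14, -0.002, 0.036]
wrist_force: [-0.2, -1.0, -0.6]
width: 0.0239
```

carry_out(increments=[0,0,0.01,0,0,0,255,0,0,0.02,0,0,0,255,0,0,0.02,0,0,0,255])

```text
time_s: 37.85
position: [0.479, -0.3032, 0.0553]
tcp_rot: [3.139, -0.002, 0.036]
wrist_force: [-1.5, 0.7, 8.4]
width: 0.0241
```

carry_out(increments=[0,0,-0.01,0,0,0,255,0,0,-0.01,0,0,0,90,0,0,-0.01,0,0,0,67,0,0,-0.01,0,0,0,67,0,0,-0.01,0,0,0,67,0,0,-0.4,0,0,0,67,0,0,-1.1,0,0,0,67,0,0,-2,0,0,0,67,0,0,-2.9,0,0,0,67,0,0,-3.3,0,0,0,67,0,0,-3.3,0,0,0,67])

```text
time_s: 39.22
position: [0.4796, -0.3035, 0.2554]
tcp_rot: [3.136, -0.006, 0.036]
wrist_force: [-0.1, 0.4, -0.3]
width: 0.0648
```

Run:
```python
from plan import *; from ov import *
inc([(.45,.0,.3,.036),(.35,.4,.3,.036)])
it=[(M["nozzle"],(.4787,-.3032,.036),.018,(0,255,255)),(M["softener"],(.6125,-.298,0),.018,(255,0,255))]
ov("g8",it,(.48,-.3,.08),f=7)
```

```text
at [ 0.4796 -0.3035  0.2554] [ 3.1361 -0.0059  0.0358] w 0.0648 F [-0.12  0.38 -0.31] t 39.23
[0.45  0.    0.3   0.036] -> [-0.31, -5.07, -0.77] [0.05, -0.06, -0.0] rows>= 5
[0.35  0.4   0.3   0.036] -> [-1.73, -11.79, -0.82] [0.05, -0.06, -0.0] rows>= 12
```

View pics/g8.png

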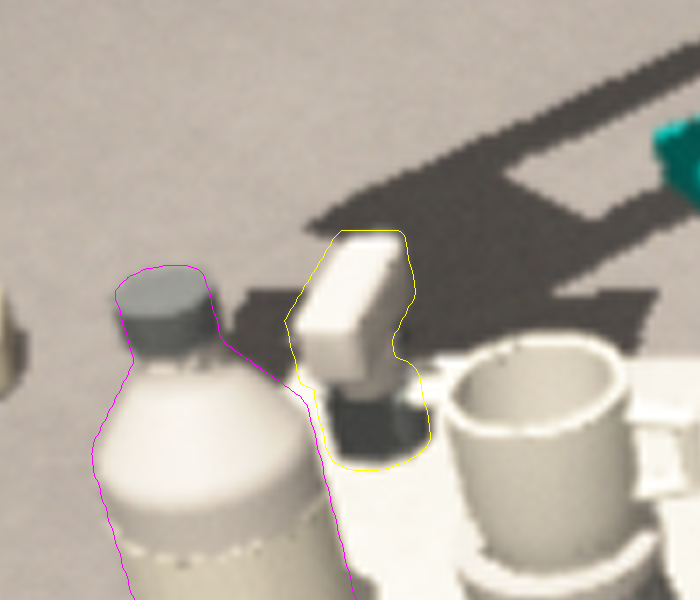

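Standing upright. I'll move the arm clear and check the whole layout from the top camera.

carry_out(increments=[-0.1,-0.8,-0.7,0,0,0,67,-0.2,-1.8,-0.8,0,0,0,67,-0.3,-2.8,-0.8,0,0,0,67,-0.3,-3.8,-0.8,0,0,0,67,-0.3,-4.8,-0.8,0,0,0,67,-0.5,-5.8,-0.8,0,0,0,67,-0.8,-6.8,-0.8,0,0,0,67,-1,-7.8,-0.8,0,0,0,67,-1.2,-8.8,-0.8,0,0,0,67,-1.4,-9.8,-0.8,0,0,0,67,-1.6,-10.8,-0.8,0,0,0,67,-1.7,-11.5,-0.8,0,0,0,67])

```text
time_s: 40.78
position: [0.3498, 0.3849, 0.2964]
tcp_rot: [3.136, -0.0, 0.038]
wrist_force: [0.9, -0.4, -0.2]
width: 0.0647
```

```bash
cat > fin.py <<'E'
from fit import *
from rig import viewer,arm
import pickle
print(arm.state()["time_s"],arm.state()["position"])
o={n:viewer.read_camera(n) for n in("scene","top")}
sa=.036;so=np.array([.5497,-.1906])
Rm=np.array([[np.cos(sa),np.sin(sa)],[-np.sin(sa),np.cos(sa)]])
for l,k,z,p0,yw in(("shelf","shelf",0,(.55,-.19,.036),1),("tin_center","tin",.018,(.6103,-.189,0),0),("cup_center","cup",.078,(.6103,-.189,.035),1),("brush_center","brush",.018,(.4535,-.084,1.607),1),("nozzle_center","nozzle",.018,(.4787,-.3032,.036),1),("jug","jug",.018,(.605,-.078,.036),1),("softener","softener",.018,(.6125,-.298,0),0),("stain_stick","stick",.004,(.5214,.1873,0),0),("clothespin","pin",.004,(.514,.066,1.536),1)):
    for n in o:
        for q in viewer.cut_out(o[n],l):
            m=q["region"].astype(np.float32);u=proj((p0[0],p0[1],z+.02),o[n])[0]
            if np.hypot(*(np.argwhere(m>0).mean(0)[::-1]-u))<25:
                r=fit(M[k],z,[(o[n],m)],p0,bool(yw));print(k,n,np.round(r[0],4),round(r[1],3),"shelf xy mm",np.round(1000*Rm@(r[0][:2]-so),1));break
for n in o: cv2.imwrite(f"pics/fin_{n}.png",cv2.resize(o[n]["color"],(800,600),interpolation=cv2.INTER_CUBIC))
E
python3 fin.py
```

```text
40.775 [0.34978567 0.38492251 0.29638973]
shelf scene [ 0.5507 -0.1883  0.0454] 0.513 shelf xy mm [1.  2.3]
shelf top [ 0.5495 -0.1919  0.0402] 0.34 shelf xy mm [-0.3 -1.3]
tin scene [ 0.61  -0.189  0.   ] 0.354 shelf xy mm [60.3 -0.6]
tin top [ 0.5918 -0.1741  0.    ] 0.774 shelf xy mm [42.6 14.9]
cup scene [ 0.6129 -0.188   0.0022] 0.134 shelf xy mm [63.3  0.3]
cup top [ 0.6126 -0.1908  0.0057] 0.111 shelf xy mm [62.8 -2.5]
brush scene [ 0.4552 -0.0824  1.6172] 0.621 shelf xy mm [-90.6 111.5]
brush top [ 0.458  -0.0863  1.6143] 0.063 shelf xy mm [-87.9 107.6]
nozzle scene [ 0.4761 -0.302   0.1449] 0.137 shelf xy mm [ -77.5 -108.7]
nozzle top [ 0.4775 -0.3043  0.0116] 0.113 shelf xy mm [ -76.3 -111.1]
jug scene [ 0.5971 -0.0784  0.0737] 0.136 shelf xy mm [ 51.5 110.4]
jug top [ 0.6065 -0.0787 -0.0248] 0.083 shelf xy mm [ 60.8 109.8]
softener scene [ 0.6125 -0.2973  0.    ] 0.057 shelf xy mm [  59.  -108.9]
softener top [ 0.6145 -0.2997  0.    ] 0.065 shelf xy mm [  60.9 -111.4]
stick scene [0.5193 0.1881 0.    ] 0.115 shelf xy mm [-16.7 379.6]
stick top [0.5215 0.1867 0.    ] 0.255 shelf xy mm [-14.6 378. ]
pin scene [0.5136 0.0663 1.5121] 0.131 shelf xy mm [-26.8 258.1]
pin top [0.5132 0.0667 1.5609] 0.327 shelf xy mm [-27.2 258.4]
```

View pics/fin_top.png

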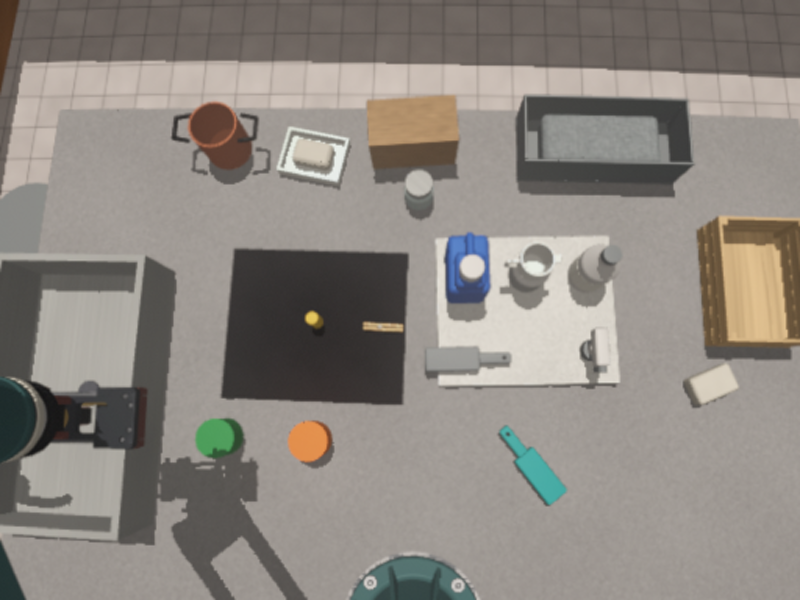

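View pics/fin_scene.png

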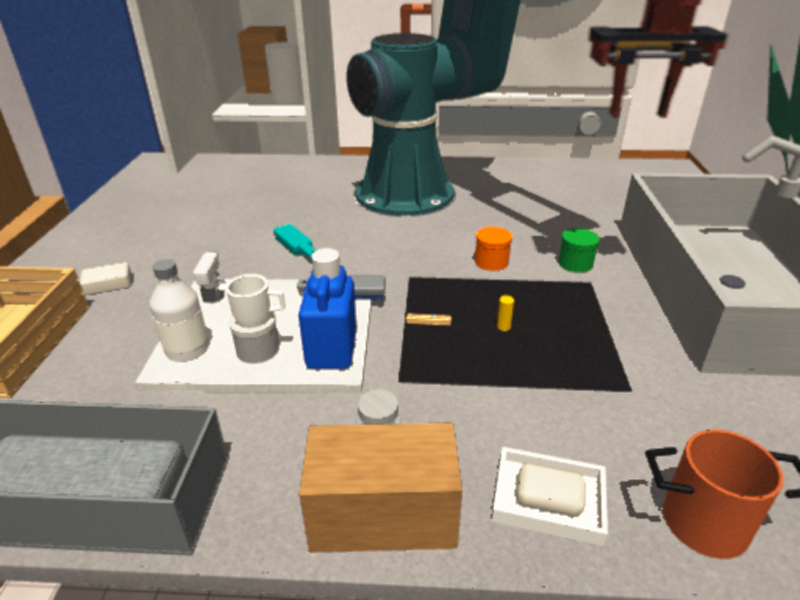

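```bash
python3 -c "
from rig import job_done
print(job_done())"
```

```text
the job is handed in; nothing more can be done
None
```

The shelf is set out as asked, in the order asked, and I handed the job in at about 41 s with the arm clear of everything. No verdict is reported back, so the results below are my own checks.

The last checks fitted each object's outline in both camera views. Shelf positions are given as depth from the shelf centre and distance to the left, in mm.

| Item | Measured position | Target |
|---|---|---|
| Tin | (60, −1) | (60, 0), midway and in line |
| Cup, upright on the lid | within about 3 mm of the tin's axis | centred on the lid |
| Brush, flat, within 0.6° of the front edge | 108 to 111 left | 110, the jug's line |
| Nozzle, upright | −109 to −111 | −110, the softener's line |

- **Left alone:** the jug, softener, stain stick and clothespin read within about 2 mm of their starting positions. The look-alikes and button jar look unmoved in the pictures.
- **Brush overhang:** the brush head sticks out about 25 mm past the shelf's left edge. A 150 mm brush centred on the jug has to do this.
- **Brush depth:** I laid it about 90 mm in front of the shelf centre so the gripper would not touch the jug.
- **Checks that disagreed:**
  - The final top-view fit of the tin was useless because the cup hides it. I relied on the scene view and on an earlier top-view fit.
  - The scene view of the brush was mostly hidden by the jug, and the scene fit of the jug was about 9 mm off in depth, as it had been at the start.

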